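Pack the doughnut depositor's washed dies into two trays

ROBOT

A 6-joint arm with a two-finger parallel gripper is mounted at the origin on the work surface. World frame = base frame: x ahead of the robot, y to its left, z up, the work surface at z = 0. Lengths are in m, angles in rad, forces in N, time in s.
With the tool pointing down it reaches from about 0.425 to 0.925 m from the base axis. Payload 12.5 kg.
Tool frame: the origin (TCP) lies at the very end of the fingers, on their centre line; the grasp point (between the pads) lies 19 mm behind it; z points along the fingers, y is the line along which they close (so a half turn about z gives the same grasp; the last joint's range is limited). The gripper opens to 85 mm and grips with 20 to 120 N. Pads are 22 mm wide; open, the fingers measure 114 mm over their backs; the gripper's body (76 mm by 85 mm) begins 54 mm behind the grasp point. The pads swing forward as they close: fully open they stand 13 mm farther back than shut.
Start: joints at [-0.106, 0.491, 1.559, -0, 1.092, -0.106], TCP at [0.625, 0, 0.231] pointing down, gripper open.
Joint ranges: [-3.1, 3.1], [-0.84, 2.19], [0.05, 2.79], [-1.13, 4.28], [0.06, 2.93], [-2.69, 2.69]. Speed limits (rad/s): [2.22, 2.22, 2.79, 3.14, 3.14, 3.14].

INTERFACE

Orientations are given as a rotation vector (axis times angle).
In Python, from plant import * gives the robot as it stands. The module is installed in compiled form; this text tells all that it offers.
- The arm moves only by the tool play_rows, never from a script. Its argument "rows" is text: rows parted by semicolons, each of 7 numbers parted by spaces: the shift along the tool's x, y, z in units of 30 mm (1.0 is 30 mm), then the turn, a rotation vector about the tool's x, y, z in units of 6 degrees (1.0 is 6 degrees), then the finger opening in mm, from 0 to 85.4. A call has 1 to 5 rows; each row shifts and turns the commanded pose from where the row before left it, along the tool's axes as they then stand; what a row does not reach is not made up. A row lasts 1/12 s, in which the tool goes at most 41.7 mm and 7.16 degrees, less where a joint would pass 70% of its speed; a pose out of reach is approached as far as the arm can. A call is refused whole if a number of a shift passes 1 or a number of a turn 1, either way. A call with a gripper value outside its range is refused whole. The fingers move at their own pace and stop on an object; "newtons" is the grip in N (left out, the last holds). Time passes only in rows, so rows that do not move let the fingers close. It gives the time, the measured TCP pose, the force, the opening and the grip force at its end, in the units of the state.
- observe(): the state, without advancing time (a new reading comes with each control period).
- get_image(name): name is "scene" or "side" or "wrist"; returns a dict with "image" (420x560x3 uint8, blue, green, red), "range_z" (420x560 float32, m along the optical axis (not along the pixel's ray), 0 where there is no reading), "fov_y" (degrees; the focal length in pixels is half the picture's height over the tangent of half this angle, whatever the lens; pixels are square), "cx", "cy" (the principal point, pixels), "xyz" and "rotation" of the camera in the world; the wrist camera has in their place "hand_eye" (4x4, takes a point from camera to tool coordinates, whose origin is the TCP and whose axes are the flange's). Camera axes: x right, y down, z forward; pixel columns grow to the right and rows downward; lengths in m; the calibration is good to about 2 mm. A picture is of the moment at which its call begins: read the wrist's pose just before it.
- job_done(): hands the job in; it is judged then, once.
The state is a dict: "clock": time; "qpos": joint angles; "joint_vel": joint speeds; "effort": joint torques, N m; "tool_pos": TCP position; "tool_rot": TCP orientation; "ft_force": force on the tool from outside, world axes, zero at the start; "ft_torque": the same for the moment, N m; "gripper_width": opening from 0.0 (shut) to 1.0 (fully open); "grasp_force": force on a finger pad.
Only numpy, scipy, OpenCV 4.12 (cv2) and the standard library are available. Lean on these libraries where they do the work, as an engineer would, in place of code of your own. Each camera call takes 0.05 s, during which the arm holds its last target. There are 200 camera calls.

TASK

Pack the hat-shaped dies into the two yellow trays, dealing them out in turn so that neither tray ever gets more than one die ahead of the other: in the middle of each tray build one straight stack that starts with a die crown up, with the next crown down on it, and so on alternately, crown to crown and brim to brim so that they pack tight. Go on until the dies run out, both trays holding the same number; if one die is left over, stand it crown down in the middle of the red mat. Do not shift the other utensils.

Things in the scene. Friction and masses are not known exactly. Their poses are not given: they have to be found in the camera images.
- die1_c (a point): centre (half-way up, on the axis) of a hat-shaped forming die, 34 mm high overall, 220 g nominal: a round bare-steel brim 66 mm across and 10 mm thick, and a round blue plastic crown 44 mm across rising 24 mm from it. Its z axis runs from brim to crown: z up = crown up, z down = crown down (brim on top). All dies are identical; this one starts crown up, standing on its brim
- die2_c (a point): centre (half-way up, on the axis) of a hat-shaped forming die, 34 mm high overall, 220 g nominal: a round bare-steel brim 66 mm across and 10 mm thick, and a round blue plastic crown 44 mm across rising 24 mm from it. Its z axis runs from brim to crown: z up = crown up, z down = crown down (brim on top). All dies are identical; this one starts crown up, standing on its brim
- die3_c (a point): centre (half-way up, on the axis) of a hat-shaped forming die, 34 mm high overall, 220 g nominal: a round bare-steel brim 66 mm across and 10 mm thick, and a round blue plastic crown 44 mm across rising 24 mm from it. Its z axis runs from brim to crown: z up = crown up, z down = crown down (brim on top). All dies are identical; this one starts crown up, standing on its brim
- die4_c (a point): centre (half-way up, on the axis) of a hat-shaped forming die, 34 mm high overall, 220 g nominal: a round bare-steel brim 66 mm across and 10 mm thick, and a round blue plastic crown 44 mm across rising 24 mm from it. Its z axis runs from brim to crown: z up = crown up, z down = crown down (brim on top). All dies are identical; this one starts crown up, standing on its brim
- die5_c (a point): centre (half-way up, on the axis) of a hat-shaped forming die, 34 mm high overall, 220 g nominal: a round bare-steel brim 66 mm across and 10 mm thick, and a round blue plastic crown 44 mm across rising 24 mm from it. Its z axis runs from brim to crown: z up = crown up, z down = crown down (brim on top). All dies are identical; this one starts crown down, standing on its crown, the flat steel brim face with a black bore on top; may be absent
- die6_c (a point): centre (half-way up, on the axis) of a hat-shaped forming die, 34 mm high overall, 220 g nominal: a round bare-steel brim 66 mm across and 10 mm thick, and a round blue plastic crown 44 mm across rising 24 mm from it. Its z axis runs from brim to crown: z up = crown up, z down = crown down (brim on top). All dies are identical; this one starts crown down, standing on its crown, the flat steel brim face with a black bore on top; may be absent
- die7_c (a point): centre (half-way up, on the axis) of a hat-shaped forming die, 34 mm high overall, 220 g nominal: a round bare-steel brim 66 mm across and 10 mm thick, and a round blue plastic crown 44 mm across rising 24 mm from it. Its z axis runs from brim to crown: z up = crown up, z down = crown down (brim on top). All dies are identical; this one starts crown down, standing on its crown, the flat steel brim face with a black bore on top; may be absent
- die8_c (a point): centre (half-way up, on the axis) of a hat-shaped forming die, 34 mm high overall, 220 g nominal: a round bare-steel brim 66 mm across and 10 mm thick, and a round blue plastic crown 44 mm across rising 24 mm from it. Its z axis runs from brim to crown: z up = crown up, z down = crown down (brim on top). All dies are identical; this one starts crown down, standing on its crown, the flat steel brim face with a black bore on top; may be absent
- tray_a_in (a point): centre of the inner floor of a yellow square plastic tray, 120 x 120 mm outside, walls 5 mm thick, inner floor 5 mm and rim 20 mm above the table; the tray is loose, 0.9 kg, and carries its stack along if it is knocked
- tray_b_in (a point): centre of the inner floor of a yellow square plastic tray, 120 x 120 mm outside, walls 5 mm thick, inner floor 5 mm and rim 20 mm above the table; the tray is loose, 0.9 kg, and carries its stack along if it is knocked
- mat_top (a point): centre of the top of the round red mat, 100 mm across, its top 4 mm above the table; loose, 0.3 kg
- oil: amber oil bottle with a blue cap, 72 mm wide, 170 mm tall; a bystander, to be left alone; origin at its foot or underside
- shaker: small white jar with a steel cap, 44 mm wide, 75 mm tall; a bystander, to be left alone; origin at its foot or underside
- spatula: spatula with a black handle lying on the table; a bystander, to be left alone; origin at its foot or underside
- brush: brush with a green handle lying on the table; a bystander, to be left alone; origin at its foot or underside
- cup: open steel cup, 70 mm wide, 70 mm tall; a bystander, to be left alone; origin at its foot or underside

How it is judged:
By the outcome, as a careful person would: the job done as asked, in the order asked, and still so for the second after the job is handed in, with the robot touching nothing.
Of die5, die6, die7, die8 only 2 to 4 are there at a start; the rules pass over those that are not, and their reading is None.
At some moment in a run one of tray_a, tray_b, mat may be knocked a few centimetres aside while the robot is not near it.
It also fails if it takes over 210 s, if anything falls off the work surface, if the arm or the gripper's body presses on something with over 40 N, if the wrist force passes 120 N, or if a joint passes its speed limit or range.

## Working session

There is one attempt and no reset: what is moved stays moved. The work goes in short steps, Python scripts to look and compute and a tool call to move; the robot and the scene stay as the last step left them, time stands still between calls to the robot, and variables do not carry over. Pictures are saved under pics/ and viewed, at most 14 in all, crops included, and the job is handed in when it is done.

Besides the shell and the picture viewer there is one more tool, called after "Emit:" as name(argument=value, ...) on one line, values as JSON. play_rows: Moves the arm, as the interface text tells. Its arguments: {"type":"object","properties":{"rows":{"type":"string"},"newtons":{"type":"number"}},"required":["rows"]}

```bash
mkdir -p pics; cat > h.py <<'E'
import numpy as np, cv2
from plant import *
from scipy.spatial.transform import Rotation as R
def cam(name):
    s=observe(); d=get_image(name)
    h=d["image"].shape[0]; f=h/2/np.tan(np.radians(d["fov_y"])/2)
    if name=="wrist":
        T=np.eye(4);T[:3,:3]=R.from_rotvec(s["tool_rot"]).as_matrix();T[:3,3]=s["tool_pos"]
        T=T@np.array(d["hand_eye"])
    else:
        T=np.eye(4); r=np.array(d["rotation"]); T[:3,:3]=r if r.shape==(3,3) else R.from_rotvec(r).as_matrix(); T[:3,3]=d["xyz"]
    return d,f,T
def ray(d,f,T,u,v,z):
    p=T[:3,:3]@np.array([(u-d["cx"])/f,(v-d["cy"])/f,1]); c=T[:3,3]
    return c+p*(z-c[2])/p[2]
def cloud(d,f,T):
    Z=d["range_z"]; v,u=np.mgrid[:Z.shape[0],:Z.shape[1]]
    P=np.stack([(u-d["cx"])/f*Z,(v-d["cy"])/f*Z,Z],-1)@T[:3,:3].T+T[:3,3]
    P[Z==0]=np.nan
    return P
E
python3 - <<'E'
from h import *
s=observe()
print({k:np.round(v,3) for k,v in s.items()})
for n in ("scene","side","wrist"):
    d,f,T=cam(n); cv2.imwrite(f"pics/{n}0.png",d["image"]); print(n,f,d["cx"],d["cy"],np.round(T,3).tolist())
E
```

```text
{'clock': np.float64(0.0), 'qpos': array([-0.106,  0.492,  1.559,  0.   ,  1.092, -0.106]), 'joint_vel': array([ 0.   ,  0.   , -0.001,  0.   ,  0.   ,  0.002]), 'effort': array([-0.0000e+00, -6.1845e+01, -2.6160e+01, -0.0000e+00,  4.0000e-03,
       -0.0000e+00]), 'tool_pos': array([0.625, 0.   , 0.231]), 'tool_rot': array([-2.221e+00, -2.221e+00,  1.000e-03]), 'ft_force': array([-1.002,  0.228,  0.192]), 'ft_torque': array([-0.02 , -0.004,  0.006]), 'grasp_force': np.float64(0.0), 'gripper_width': np.float64(1.002)}
scene 382.57513333709403 272.3437651515538 213.75892338648507 [[-0.851, 0.415, -0.321, 0.938], [0.525, 0.67, -0.525, 0.587], [-0.003, -0.616, -0.788, 0.925], [0.0, 0.0, 0.0, 1.0]]
side 437.59977184168145 279.3007908812796 205.5132961639011 [[0.706, -0.497, 0.505, 0.083], [-0.709, -0.484, 0.514, -0.504], [-0.011, -0.72, -0.694, 0.733], [0.0, 0.0, 0.0, 1.0]]
wrist 294.8758514332527 279.034286044329 208.16514183827348 [[1.0, 0.0, -0.0, 0.626], [0.0, -0.964, -0.267, 0.067], [-0.0, 0.267, -0.964, 0.374], [0.0, 0.0, 0.0, 1.0]]
```

View pics/scene0.png

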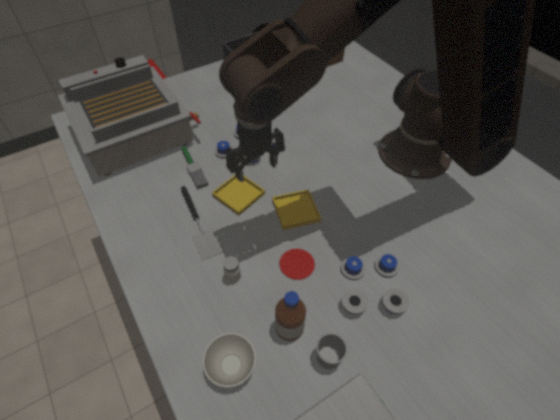

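View pics/side0.png

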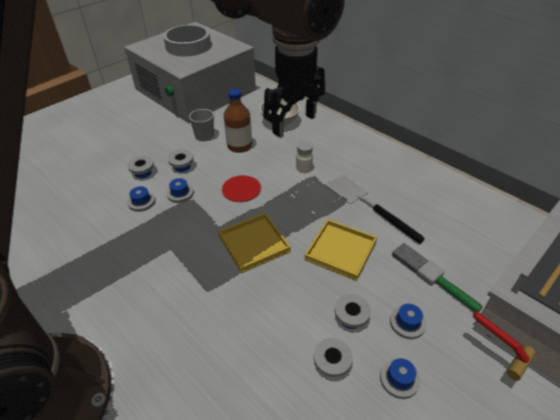

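```bash
cat >> h.py <<'E'
def blobs(m,amin=20,amax=1e9):
    n,l,st,c=cv2.connectedComponentsWithStats(m.astype(np.uint8)*255)
    return [(l==i,st[i,4],c[i]) for i in range(1,n) if amin<st[i,4]<amax]
def yellow(img):
    h=cv2.cvtColor(img,cv2.COLOR_BGR2HSV); return cv2.inRange(h,(20,110,50),(34,255,255))>0
def blue(img):
    h=cv2.cvtColor(img,cv2.COLOR_BGR2HSV); return cv2.inRange(h,(105,120,40),(130,255,255))>0
def red(img):
    h=cv2.cvtColor(img,cv2.COLOR_BGR2HSV); return (cv2.inRange(h,(0,150,60),(8,255,255))|cv2.inRange(h,(172,150,60),(180,255,255)))>0
E
python3 - <<'E'
from h import *
for n in ("scene","side"):
    d,f,T=cam(n); P=cloud(d,f,T); im=d["image"]
    print(n,"table z",np.round(np.nanmedian(P[...,2][(P[...,2]<0.03)&(P[...,2]>-0.03)]),4))
    for nm,m in (("yel",yellow(im)),("blu",blue(im)),("red",red(im))):
        for b,a,c in blobs(m,40):
            q=P[b]; z=np.nanpercentile(q[:,2],90)
            print(nm,a,np.round(c),"raycast z34",np.round(ray(d,f,T,*c,.034)[:2],3),"median xyz",np.round(np.nanmedian(q,0),3),"top z",round(z,3))
    # brim blobs via height
    Z=P[...,2]; reg=(Z>0.022)&(Z<0.045)&(P[...,0]<1)&(P[...,0]>.3)&(abs(P[...,1])<.6)
    for b,a,c in blobs(reg,60):
        q=P[b]; print("h34",a,np.round(c),np.round((np.nanmin(q,0)+np.nanmax(q,0))/2,3),"ext",np.round(np.nanmax(q,0)-np.nanmin(q,0),3), "med",np.round(np.nanmedian(q,0),3))
E
```

```text
scene table z 0.0006
yel 1105 [238. 193.] raycast z34 [ 0.623 -0.131] median xyz [ 0.615 -0.151  0.006] top z 0.018
yel 1260 [296. 209.] raycast z34 [0.506 0.014] median xyz [ 0.493 -0.003  0.006] top z 0.018
blu 57 [223. 146.] raycast z34 [ 0.565 -0.349] median xyz [ 0.568 -0.347  0.034] top z 0.037
blu 129 [388. 262.] raycast z34 [0.396 0.296] median xyz [0.398 0.296 0.035] top z 0.037
blu 145 [354. 264.] raycast z34 [0.479 0.252] median xyz [0.48  0.253 0.034] top z 0.036
blu 135 [291. 298.] raycast z34 [0.676 0.248] median xyz [0.716 0.299 0.17 ] top z 0.172
red 64 [156.  67.] raycast z34 [ 0.582 -0.937] median xyz [ 0.42 -1.65 -0.37] top z -0.365
red 753 [297. 264.] raycast z34 [0.609 0.172] median xyz [0.598 0.158 0.004] top z 0.007
h34 548 [145. 155.] [ 0.8   -0.449  0.033] ext [0.339 0.011 0.023] med [ 0.808 -0.449  0.033]
h34 113 [223. 145.] [ 0.561 -0.354  0.03 ] ext [0.044 0.046 0.017] med [ 0.564 -0.352  0.034]
h34 225 [388. 261.] [0.393 0.294 0.03 ] ext [0.046 0.044 0.017] med [0.395 0.295 0.034]
h34 224 [354. 264.] [0.476 0.251 0.031] ext [0.045 0.044 0.017] med [0.479 
[... 2400 characters left out ...]
[0.043 0.045 0.015] med [0.39  0.286 0.031]
h34 959 [352. 310.] [ 0.494 -0.276  0.029] ext [0.067 0.066 0.014] med [ 0.491 -0.278  0.032]
h34 469 [410. 315.] [ 0.56  -0.358  0.029] ext [0.045 0.043 0.014] med [ 0.557 -0.359  0.032]
h34 80 [487. 330.] [ 0.63  -0.476  0.028] ext [0.006 0.05  0.011] med [ 0.63  -0.472  0.026]
h34 1201 [333. 357.] [ 0.398 -0.309  0.029] ext [0.067 0.066 0.014] med [ 0.395 -0.311  0.032]
h34 273 [546. 366.] [ 0.623 -0.575  0.034] ext [0.02  0.048 0.023] med [ 0.63  -0.573  0.033]
h34 613 [402. 372.] [ 0.458 -0.408  0.029] ext [0.045 0.044 0.014] med [ 0.455 -0.409  0.032]
h34 61 [512. 376.] [ 0.57  -0.54   0.038] ext [0.004 0.022 0.012] med [ 0.57  -0.541  0.04 ]
```

View pics/wrist0.png

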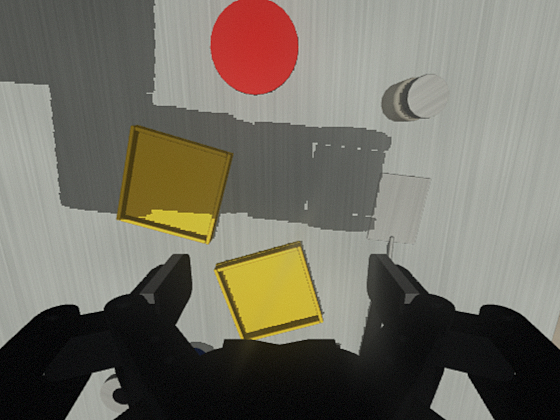

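The side and scene views show 8 dies: four crown up at side pixels (179,187), (139,196), (410,318), (402,374), and four crown down at (180,159), (141,165), (352,310), (333,356). That makes four per tray with nothing left over, and no die needs flipping. The wrist view shows tray A at (175,185), tray B at (270,290) and the mat at (255,45). First I move over die U1.

Emit:
play_rows(rows="0.83 -0.5 0.1 0 0 0 62;0.83 -0.5 0.1 0 0 0 62;0.83 -0.5 0.1 0 0 0 62;0.83 -0.5 0.1 0 0 0 62;0.83 -0.5 0.1 0 0 0 62", newtons=40)

```text
clock: 0.67
tool_pos: [0.5491, 0.1255, 0.2162]
tool_rot: [2.222, 2.221, 0.0]
ft_force: [0.5, -0.2, 1.2]
gripper_width: 0.727
grasp_force: 0.0
```

Emit:
play_rows(rows="0.83 -0.5 0.1 0 0 0 62;0.83 -0.5 0.1 0 0 0 62;0.83 -0.5 0.1 0 0 0 62;0.83 -0.5 0.1 0 0 0 62;0.83 -0.5 0.1 0 0 0 62")

```text
clock: 1.08
tool_pos: [0.4741, 0.2501, 0.2012]
tool_rot: [2.222, 2.221, 0.0]
ft_force: [0.3, -0.4, -1.5]
gripper_width: 0.727
grasp_force: 0.0
```

Emit:
play_rows(rows="0 0 0 0 0 0 62;0 0 0 0 0 0 62;0 0 0 0 0 0 62")

```text
clock: 1.33
tool_pos: [0.4752, 0.2489, 0.2014]
tool_rot: [2.221, 2.222, 0.0]
ft_force: [-0.2, 0.7, 0.1]
gripper_width: 0.727
grasp_force: 0.0
```

```bash
cat >> h.py <<'E'
def top(name,xy,z,r=.06,tol=.006,save=None,C=None):
    "centre of the horizontal disc at height z near xy: extents, enclosing circle; (dx,dy) in tool units from TCP"
    d,f,T=C or cam(name); P=cloud(d,f,T)
    if save: cv2.imwrite(f"pics/{save}.png",d["image"])
    m=(abs(P[...,2]-z)<tol)&(np.hypot(P[...,0]-xy[0],P[...,1]-xy[1])<r)
    B=[b for b in blobs(m,30)]
    if not B: print(name,"none"); return
    b=max(B,key=lambda t:t[1])[0]; q=P[b]; c,rad=cv2.minEnclosingCircle(q[:,:2].astype(np.float32))
    e=(np.percentile(q,1,axis=0)+np.percentile(q,99,axis=0))/2; t=observe()["tool_pos"]
    print(name,"n",b.sum(),"ext",np.round(e[:2],4),"enc",np.round(c,4),"diam",round(2*rad,4),"medz",round(float(np.median(q[:,2])),4),
      "units x,y from tcp",np.round([(e[1]-t[1])/.03,(e[0]-t[0])/.03],2))
    return e
def tray(name,xy,C=None):
    d,f,T=C or cam(name); best=None
    for b,a,c in blobs(cv2.morphologyEx(yellow(d["image"]).astype(np.uint8),cv2.MORPH_CLOSE,np.ones((5,5)))>0,150):
        cs,_=cv2.findContours(b.astype(np.uint8),cv2.RETR_EXTERNAL,cv2.CHAIN_APPROX_NONE)
        p=np.array([ray(d,f,T,u,v,.02)[:2] for u,v in max(cs,key=len)[:,0]],np.float32)
        (cx,cy),s,an=cv2.minAreaRect(p)
        if np.hypot(cx-xy[0],cy-xy[1])<.07: print(name,"tray",np.round([cx,cy],4),np.round(s,4),round(an,1)); best=(cx,cy)
    return best
E
python3 - <<'E'
from h import *
C=cam("wrist"); P=cloud(*C); print("table",np.nanmedian(P[...,2][P[...,2]<.01]))
for xy in ((.4755,.249),(.392,.292),(.5445,.334),(.4565,.387)): top("wrist",xy,.034,r=.045,C=C)
tray("wrist",(.493,-.003),C)
for n in("scene","side"):
    C=cam(n)
    for t in ((.493,-.003),(.612,-.153)): tray(n,t,C)
E
```

```text
table 0.0011844358346908557
wrist n 1304 ext [0.4777 0.2491] enc [0.4776 0.2487] diam 0.0445 medz 0.0352 units x,y from tcp [0.02 0.07]
wrist n 1484 ext [0.3941 0.2923] enc [0.3935 0.2922] diam 0.0445 medz 0.0351 units x,y from tcp [ 1.46 -2.71]
wrist n 3639 ext [0.5457 0.3337] enc [0.5461 0.3335] diam 0.0665 medz 0.0352 units x,y from tcp [2.84 2.34]
wrist n 4224 ext [0.4578 0.3867] enc [0.458 0.387] diam 0.0664 medz 0.0351 units x,y from tcp [ 4.61 -0.59]
wrist tray [0.506  0.0516] [0.0354 0.1164] 76.6
scene tray [0.498  0.0026] [0.125  0.1192] 73.5
scene tray [ 0.6152 -0.1461] [0.1232 0.1222] 16.0
side tray [ 0.4869 -0.0126] [0.1303 0.1217] 73.6
side tray [ 0.6032 -0.1597] [0.1309 0.1203] 16.7
```

Emit:
play_rows(rows="0.02 0.07 0.9 0 0 0 62;0 0 0.9 0 0 0 62;0 0 0.9 0 0 0 62;0 0 0.9 0 0 0 62;0 0 0.9 0 0 0 62")

```text
clock: 1.9
tool_pos: [0.4777, 0.2488, 0.0653]
tool_rot: [2.223, 2.22, 0.001]
ft_force: [0.4, 0.2, -0.2]
gripper_width: 0.723
grasp_force: 0.0
```

Emit:
play_rows(rows="0 0 0.7 0 0 0 62;0 0 0.6 0 0 0 62;0 0 0.4 0 0 0 62;0 0 0 0 0 0 62;0 0 0 0 0 0 38")

```text
clock: 2.32
tool_pos: [0.4774, 0.249, 0.0151]
tool_rot: [-2.222, -2.22, 0.001]
ft_force: [-0.3, -0.4, -0.4]
gripper_width: 0.6
grasp_force: 0.0
```

Emit:
play_rows(rows="0 0 0 0 0 0 38;0 0 0 0 0 0 38;0 0 0 0 0 0 38;0 0 0 0 0 0 38;0 0 0 0 0 0 38")

```text
clock: 2.73
tool_pos: [0.4775, 0.2497, 0.016]
tool_rot: [2.221, 2.221, 0.002]
ft_force: [-0.8, -2.0, 5.3]
gripper_width: 0.495
grasp_force: 41.5
```

Emit:
play_rows(rows="0 0 -0.3 0 0 0 38;0 0 -0.8 0 0 0 38;0 0 -1 0 0 0 38;0 0 -1 0 0 0 38;0 0 -1 0 0 0 38")

```text
clock: 3.15
tool_pos: [0.4766, 0.2495, 0.1401]
tool_rot: [-2.221, -2.221, 0.001]
ft_force: [0.3, -0.8, -2.2]
gripper_width: 0.497
grasp_force: 41.4
```

Emit:
play_rows(rows="-0.5 0 -1 0 0 0 38;-0.8 0.05 -1 0 0 0 38;-0.8 0.05 -0.4 0 0 0 38;-0.8 0.1 0 0 0 0 38;-0.8 0.1 0 0 0 0 38")

```text
clock: 3.57
tool_pos: [0.4859, 0.1377, 0.212]
tool_rot: [2.22, 2.221, 0.003]
ft_force: [0.6, 0.1, -1.9]
gripper_width: 0.494
grasp_force: 41.5
```

Emit:
play_rows(rows="-0.8 0.1 0 0 0 0 38;-0.8 0.1 0 0 0 0 38;-0.8 0 0 0 0 0 38;-0.8 0 0 0 0 0 38;-0.8 0 0 0 0 0 38")

```text
clock: 3.98
tool_pos: [0.4916, 0.0176, 0.2108]
tool_rot: [2.221, 2.222, 0.0]
ft_force: [1.4, 0.3, -2.2]
gripper_width: 0.499
grasp_force: 41.5
```

Emit:
play_rows(rows="-0.7 0 0 0 0 0 38;0 0 0 0 0 0 38;0 0 0 0 0 0 38")

```text
clock: 4.23
tool_pos: [0.4918, -0.003, 0.2107]
tool_rot: [-2.224, -2.219, -0.0]
ft_force: [0.3, -0.2, -1.7]
gripper_width: 0.497
grasp_force: 41.5
```

```bash
python3 - <<'E'
from h import *
C=cam("wrist"); cv2.imwrite("pics/wA1.png",C[0]["image"])
tray("wrist",(.493,-.003),C); print(observe()["tool_pos"])
t=observe()["tool_pos"]
for z,n in((t[2]+.018,"crown"),(t[2]-.006,"brim")): top("wrist",t[:2],z,r=.05,tol=.004,C=C)
for n in("scene","side"): tray(n,(.493,-.003))
E
```

```text
wrist tray [ 0.4939 -0.0045] [0.1196 0.1195] 73.6
[ 0.4918566  -0.00238052  0.21064818]
wrist n 6815 ext [ 0.4928 -0.0025] enc [0.4928 0.0024] diam 0.0566 medz 0.2297 units x,y from tcp [-0.    0.03]
wrist n 3085 ext [0.4929 0.0158] enc [0.493  0.0008] diam 0.0654 medz 0.2058 units x,y from tcp [0.61 0.03]
scene tray [0.4973 0.0031] [0.1268 0.1198] 73.3
side tray [ 0.487  -0.0123] [0.1307 0.1233] 73.7
```

View pics/wA1.png

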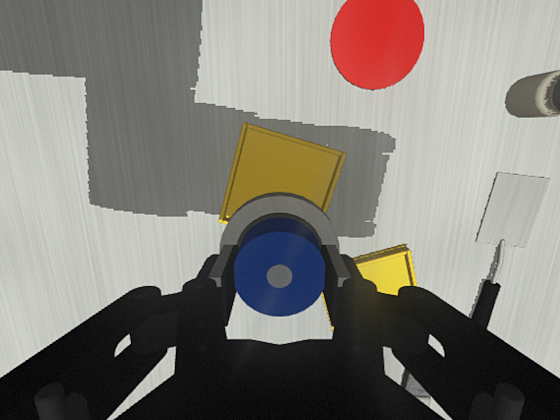

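The wrist view shows the held die centred between the fingers, with its crown centre near (279,270). Tray A lies just beyond it, with corners at about (245,124), (344,152) and (220,220). Next I measure how the held crown is offset from the tray.

```bash
cat >> h.py <<'E'
def held(C,zt):
    "centre of the held die: depth points at its top face height zt, blue (crown) or any, circle by RANSAC-free enclosing"
    d,f,T=C; b=max(blobs(blue(d["image"]),500),key=lambda t:t[1])[0]; P=cloud(d,f,T)
    z=np.nanpercentile(P[...,2][b],60) if zt is None else zt
    v,u=np.nonzero(b&(abs(P[...,2]-z)<.005)); p=np.array([ray(d,f,T,*q,z)[:2] for q in zip(u,v)],np.float32)
    c,r=cv2.minEnclosingCircle(p); print("held",np.round(c,4),"diam",round(2*r,4),"z",round(float(z),4)); return np.array(c)
E
python3 - <<'E'
from h import *
C=cam("wrist"); c=held(C,None); t=np.array(tray("wrist",(.493,-.003),C)); d=t-c; print("shift units tool x,y",np.round([d[1]/.03,d[0]/.03],3))
E
```

```text
held [ 0.4928 -0.0006] diam 0.0454 z 0.2296
wrist tray [ 0.494  -0.0046] [0.1199 0.1196] 73.7
shift units tool x,y [-0.133  0.039]
```

Emit:
play_rows(rows="-0.1 0.04 0.8 0 0 0 38;0 0 1 0 0 0 38;0 0 1 0 0 0 38;0 0 1 0 0 0 38;0 0 1 0 0 0 38")

```text
clock: 4.85
tool_pos: [0.4934, -0.0046, 0.0653]
tool_rot: [2.22, 2.222, 0.001]
ft_force: [0.5, -0.5, -2.7]
gripper_width: 0.499
grasp_force: 41.5
```

Emit:
play_rows(rows="0 0 0.8 0 0 0 38;0 0 0.4 0 0 0 38;0 0 0.2 0 0 0 38;0 0 0.1 0 0 0 38;0 0 0 0 0 0 38")

```text
clock: 5.27
tool_pos: [0.4934, -0.0049, 0.0217]
tool_rot: [2.221, 2.222, 0.0]
ft_force: [0.5, -0.4, -1.4]
gripper_width: 0.494
grasp_force: 41.4
```

Emit:
play_rows(rows="0 0 0.03 0 0 0 38;0 0 0 0 0 0 44;0 0 0 0 0 0 52;0 0 0 0 0 0 60;0 0 0 0 0 0 60")

```text
clock: 5.68
tool_pos: [0.4936, -0.0054, 0.0208]
tool_rot: [2.221, 2.221, 0.001]
ft_force: [-0.4, 0.5, 0.1]
gripper_width: 0.703
grasp_force: 0.0
```

Emit:
play_rows(rows="0 0 -0.3 0 0 0 60;0 0 -0.8 0 0 0 60;0 0 -1 0 0 0 60;0 0 -1 0 0 0 60;0 0 -1 0 0 0 60")

```text
clock: 6.1
tool_pos: [0.493, -0.0053, 0.1454]
tool_rot: [-2.221, -2.221, 0.0]
ft_force: [-0.2, 0.1, -0.2]
gripper_width: 0.702
grasp_force: 0.0
```

Emit:
play_rows(rows="0 0 -1 0 0 0 60;0 0 -0.9 0 0 0 60;0 0 0 0 0 0 60;0 0 0 0 0 0 60")

```text
clock: 6.43
tool_pos: [0.4935, -0.0054, 0.2022]
tool_rot: [2.219, 2.219, 0.003]
ft_force: [-0.4, -0.0, 0.2]
gripper_width: 0.703
grasp_force: 0.0
```

```bash
python3 - <<'E'
from h import *
C=cam("wrist"); print(observe()["tool_pos"]); top("wrist",(.493,-.003),.039,r=.05,C=C); t=np.array(tray("wrist",(.493,-.003),C))
for n in ("scene","side"): top(n,(.493,-.003),.038,r=.05)
E
```

```text
[ 0.49304823 -0.00533887  0.20085866]
wrist n 1342 ext [ 0.495  -0.0052] enc [ 0.4952 -0.0055] diam 0.0442 medz 0.0402 units x,y from tcp [0.   0.06]
wrist tray [ 0.4939 -0.0047] [0.1198 0.1196] 73.5
scene n 152 ext [ 0.4943 -0.0035] enc [ 0.4947 -0.0036] diam 0.048 medz 0.0393 units x,y from tcp [0.06 0.05]
side n 267 ext [ 0.4934 -0.0066] enc [ 0.4944 -0.0067] diam 0.0474 medz 0.0366 units x,y from tcp [-0.04  0.02]
```

Emit:
play_rows(rows="0.8 -0.25 0 0 0 0 60;0.8 -0.25 0 0 0 0 60;0.8 -0.25 0 0 0 0 60;0.8 -0.25 0 0 0 0 60;0.8 -0.25 0 0 0 0 60")

```text
clock: 7.0
tool_pos: [0.4549, 0.1155, 0.1993]
tool_rot: [-2.221, -2.22, 0.003]
ft_force: [0.4, -0.5, -0.3]
gripper_width: 0.7
grasp_force: 0.0
```

Emit:
play_rows(rows="0.8 -0.25 0 0 0 0 60;0.8 -0.25 0 0 0 0 60;0.8 -0.25 0 0 0 0 60;0.8 -0.25 0 0 0 0 60;0.8 -0.25 0 0 0 0 60")

```text
clock: 7.42
tool_pos: [0.4174, 0.2356, 0.1992]
tool_rot: [-2.221, -2.221, 0.003]
ft_force: [1.2, 0.0, -0.2]
gripper_width: 0.701
grasp_force: 0.0
```

Emit:
play_rows(rows="0.8 -0.35 0 0 0 0 60;0.8 -0.3 0 0 0 0 60;0.3 -0.2 0 0 0 0 60;0 0 0 0 0 0 60;0 0 0 0 0 0 60")

```text
clock: 7.83
tool_pos: [0.3925, 0.2914, 0.1997]
tool_rot: [-2.22, -2.223, 0.002]
ft_force: [-0.3, -0.8, -0.8]
gripper_width: 0.704
grasp_force: 0.0
```

```bash
python3 - <<'E'
from h import *
top("wrist",(.393,.292),.034,r=.05)
E
```

```text
wrist n 1322 ext [0.3932 0.2928] enc [0.3935 0.2919] diam 0.0443 medz 0.0351 units x,y from tcp [0.06 0.01]
```

Emit:
play_rows(rows="0.03 -0.02 0.9 0 0 0 60;0 0 0.9 0 0 0 60;0 0 0.9 0 0 0 60;0 0 0.9 0 0 0 60;0 0 0.9 0 0 0 60")

```text
clock: 8.3
tool_pos: [0.3928, 0.2913, 0.0642]
tool_rot: [2.223, 2.22, 0.0]
ft_force: [-0.2, -0.7, -0.3]
gripper_width: 0.703
grasp_force: 0.0
```

Emit:
play_rows(rows="0 0 0.7 0 0 0 60;0 0 0.6 0 0 0 60;0 0 0.3 0 0 0 60;0 0 0 0 0 0 60;0 0 0 0 0 0 38")

```text
clock: 8.72
tool_pos: [0.3926, 0.292, 0.0176]
tool_rot: [-2.222, -2.22, 0.001]
ft_force: [-0.4, 0.1, 0.4]
gripper_width: 0.581
grasp_force: 0.0
```

Emit:
play_rows(rows="0 0 0 0 0 0 38;0 0 0 0 0 0 38;0 0 0 0 0 0 38;0 0 0 0 0 0 38;0 0 0 0 0 0 38")

```text
clock: 9.13
tool_pos: [0.3927, 0.2927, 0.0183]
tool_rot: [2.221, 2.221, 0.003]
ft_force: [0.2, -2.3, 7.4]
gripper_width: 0.495
grasp_force: 41.6
```

Emit:
play_rows(rows="0 0 -0.3 0 0 0 38;0 0 -0.8 0 0 0 38;0 0 -1 0 0 0 38;0 0 -1 0 0 0 38;0 0 -1 0 0 0 38")

```text
clock: 9.55
tool_pos: [0.3917, 0.2924, 0.1423]
tool_rot: [-2.221, -2.222, 0.0]
ft_force: [0.8, 0.8, -2.2]
gripper_width: 0.494
grasp_force: 41.4
```

Emit:
play_rows(rows="-0.4 0.2 -1 0 0 0 38;-0.8 0.4 -1 0 0 0 38;-0.9 0.45 -0.7 0 0 0 38;-0.9 0.45 0 0 0 0 38;-0.9 0.45 0 0 0 0 38")

```text
clock: 9.97
tool_pos: [0.451, 0.1745, 0.2236]
tool_rot: [2.219, 2.221, 0.005]
ft_force: [0.3, 1.7, -3.7]
gripper_width: 0.493
grasp_force: 41.5
```

Emit:
play_rows(rows="-0.9 0.45 0 0 0 0 38;-0.9 0.45 0 0 0 0 38;-0.9 0.45 0 0 0 0 38;-0.9 0.45 0 0 0 0 38;-0.9 0.45 0 0 0 0 38")

```text
clock: 10.38
tool_pos: [0.5182, 0.0392, 0.2221]
tool_rot: [2.221, 2.221, 0.0]
ft_force: [1.0, 0.4, -2.0]
gripper_width: 0.499
grasp_force: 41.5
```

Emit:
play_rows(rows="-0.9 0.45 0 0 0 0 38;-0.9 0.45 0 0 0 0 38;-0.9 0.45 0 0 0 0 38;-0.9 0.45 0 0 0 0 38;-0.9 0.45 0 0 0 0 38")

```text
clock: 10.8
tool_pos: [0.5858, -0.0957, 0.2221]
tool_rot: [-2.221, -2.222, -0.0]
ft_force: [0.1, 0.2, -1.3]
gripper_width: 0.497
grasp_force: 41.5
```

Emit:
play_rows(rows="-0.9 0.4 0 0 0 0 38;-0.9 0.35 0 0 0 0 38;-0.13 0 0 0 0 0 38;0 0 0 0 0 0 38;0 0 0 0 0 0 38")

```text
clock: 11.22
tool_pos: [0.6076, -0.1519, 0.2216]
tool_rot: [-2.221, -2.22, 0.0]
ft_force: [-0.7, 0.0, -2.2]
gripper_width: 0.497
grasp_force: 41.4
```

```bash
python3 - <<'E'
from h import *
C=cam("wrist"); print(observe()["tool_pos"]); held(C,None); tray("wrist",(.609,-.153),C)
top("wrist",(.4935,-.0045),.039,r=.05,C=C); tray("wrist",(.493,-.0045),C)
for n in("scene","side"):
    C=cam(n)
    for t in ((.493,-.003),(.612,-.153)): tray(n,t,C)
E
```

```text
[ 0.60767068 -0.15141185  0.22170442]
held [ 0.6082 -0.1505] diam 0.0453 z 0.2384
wrist tray [ 0.6123 -0.1547] [0.1195 0.1197] 16.5
wrist n 1801 ext [ 0.4957 -0.0061] enc [ 0.4951 -0.0057] diam 0.0451 medz 0.0399 units x,y from tcp [ 4.84 -3.73]
wrist tray [ 0.4958 -0.0049] [0.1211 0.1231] 73.6
scene tray [0.4976 0.0025] [0.1275 0.1199] 73.1
scene tray [ 0.6154 -0.1454] [0.1232 0.1231] 16.9
side tray [ 0.4866 -0.0128] [0.1317 0.1223] 73.4
side tray [ 0.6031 -0.1597] [0.1317 0.1203] 16.7
```

Emit:
play_rows(rows="-0.11 0.11 0.8 0 0 0 38;0 0 1 0 0 0 38;0 0 1 0 0 0 38;0 0 1 0 0 0 38;0 0 1 0 0 0 38")

```text
clock: 11.78
tool_pos: [0.6114, -0.1546, 0.0767]
tool_rot: [2.22, 2.222, 0.001]
ft_force: [1.2, -0.3, -2.0]
gripper_width: 0.494
grasp_force: 41.5
```

Emit:
play_rows(rows="0 0 0.9 0 0 0 38;0 0 0.5 0 0 0 38;0 0 0.3 0 0 0 38;0 0 0.1 0 0 0 38;0 0 0 0 0 0 38")

```text
clock: 12.2
tool_pos: [0.6115, -0.1549, 0.024]
tool_rot: [-2.22, -2.222, 0.0]
ft_force: [1.0, 0.4, -1.4]
gripper_width: 0.493
grasp_force: 41.4
```

Emit:
play_rows(rows="0 0 0.03 0 0 0 38;0 0 0 0 0 0 44;0 0 0 0 0 0 52;0 0 0 0 0 0 60;0 0 0 0 0 0 60")

```text
clock: 12.62
tool_pos: [0.6117, -0.1558, 0.023]
tool_rot: [2.221, 2.221, 0.001]
ft_force: [0.1, -0.8, 0.1]
gripper_width: 0.702
grasp_force: 0.0
```

Emit:
play_rows(rows="0 0 -0.3 0 0 0 60;0 0 -0.8 0 0 0 60;0 0 -1 0 0 0 60;0 0 -1 0 0 0 60;0 0 -1 0 0 0 60")

```text
clock: 13.03
tool_pos: [0.6113, -0.1556, 0.1476]
tool_rot: [2.221, 2.221, 0.0]
ft_force: [-0.2, -1.1, 0.0]
gripper_width: 0.704
grasp_force: 0.0
```

Emit:
play_rows(rows="0 0 -1 0 0 0 60;0 0 -0.9 0 0 0 60;0 0 0 0 0 0 60;0 0 0 0 0 0 60")

```text
clock: 13.37
tool_pos: [0.6119, -0.1558, 0.2047]
tool_rot: [2.219, 2.219, 0.002]
ft_force: [-0.7, 0.4, -0.1]
gripper_width: 0.702
grasp_force: 0.0
```

```bash
python3 - <<'E'
from h import *
C=cam("wrist"); print(observe()["tool_pos"]); top("wrist",(.61,-.153),.039,r=.05,C=C); t=np.array(tray("wrist",(.61,-.153),C))
E
```

```text
[ 0.61132131 -0.15565466  0.20316788]
wrist n 1324 ext [ 0.6132 -0.1553] enc [ 0.6132 -0.1556] diam 0.0445 medz 0.0402 units x,y from tcp [0.01 0.06]
wrist tray [ 0.6125 -0.155 ] [0.1196 0.1197] 16.6
```

Emit:
play_rows(rows="-0.8 -0.78 0 0 0 0 85;-0.8 -0.78 0 0 0 0 85;-0.8 -0.78 0 0 0 0 85;-0.8 -0.78 0 0 0 0 85;-0.8 -0.8 0 0 0 0 85")

```text
clock: 13.83
tool_pos: [0.4923, -0.2762, 0.2013]
tool_rot: [-2.219, -2.22, 0.001]
ft_force: [0.5, -0.5, 0.5]
gripper_width: 0.997
grasp_force: 0.0
```

Emit:
play_rows(rows="0 0 0 0 0 0 85;0 0 0 0 0 0 85;0 0 0 0 0 0 85")

```text
clock: 14.08
tool_pos: [0.4939, -0.2754, 0.2018]
tool_rot: [-2.221, -2.22, -0.0]
ft_force: [-0.3, 0.9, -0.0]
gripper_width: 0.993
grasp_force: 0.0
```

```bash
python3 - <<'E'
from h import *
C=cam("wrist");print(observe()["tool_pos"],observe()["gripper_width"])
for xy in ((.494,-.276),(.56,-.357),(.458,-.408),(.398,-.309)): top("wrist",xy,.034,r=.05,C=C)
E
```

```text
[ 0.49428077 -0.27507211  0.20194105] 0.9899250100544009
wrist n 2899 ext [ 0.4953 -0.2754] enc [ 0.4954 -0.2759] diam 0.0663 medz 0.0352 units x,y from tcp [-0.01  0.03]
wrist n 1137 ext [ 0.5615 -0.3574] enc [ 0.5617 -0.3582] diam 0.0453 medz 0.0352 units x,y from tcp [-2.74  2.24]
wrist n 1035 ext [ 0.4598 -0.4078] enc [ 0.4599 -0.4083] diam 0.0454 medz 0.0352 units x,y from tcp [-4.42 -1.15]
wrist n 2749 ext [ 0.3995 -0.3081] enc [ 0.3993 -0.309 ] diam 0.0668 medz 0.0351 units x,y from tcp [-1.1  -3.16]
```

Emit:
play_rows(rows="-0.02 0 0.9 0 0 0 85;0 0 0.9 0 0 0 85;0 0 0.9 0 0 0 85;0 0 0.9 0 0 0 85;0 0 0.9 0 0 0 85")

```text
clock: 14.55
tool_pos: [0.4947, -0.2751, 0.066]
tool_rot: [-2.219, -2.223, -0.0]
ft_force: [0.4, -0.3, 0.3]
gripper_width: 0.998
grasp_force: 0.0
```

Emit:
play_rows(rows="0 0 0.9 0 0 0 85;0 0 0.7 0 0 0 85;0 0 0.4 0 0 0 85;0 0 0 0 0 0 85;0 0 0 0 0 0 60")

```text
clock: 14.97
tool_pos: [0.4944, -0.2758, 0.0074]
tool_rot: [-2.22, -2.222, 0.0]
ft_force: [-1.0, -0.2, -0.2]
gripper_width: 0.881
grasp_force: 0.0
```

Emit:
play_rows(rows="0 0 0 0 0 0 60;0 0 0 0 0 0 60;0 0 0 0 0 0 60;0 0 0 0 0 0 60;0 0 0 0 0 0 60")

```text
clock: 15.38
tool_pos: [0.4945, -0.2765, 0.0088]
tool_rot: [2.22, 2.22, 0.001]
ft_force: [1.1, 2.2, 7.9]
gripper_width: 0.752
grasp_force: 45.1
```

Emit:
play_rows(rows="0 0 -0.2 0 0 0 60;0 0 -0.8 0 0 0 60;0 0 -1 0 0 0 60;0 0 -1 0 0 0 60;0 0 -1 0 0 0 60")

```text
clock: 15.8
tool_pos: [0.4935, -0.2761, 0.1292]
tool_rot: [-2.221, -2.221, 0.0]
ft_force: [0.9, -1.1, -2.2]
gripper_width: 0.754
grasp_force: 45.6
```

Emit:
play_rows(rows="0.3 0 -1 0 0 0 60;0.8 0 -1 0 0 0 60;0.9 0 -1 0 0 0 60;0.9 0 0 0 0 0 60;0.9 0 0 0 0 0 60")

```text
clock: 16.22
tool_pos: [0.4939, -0.1614, 0.2199]
tool_rot: [2.219, 2.218, 0.002]
ft_force: [0.2, -0.2, -2.7]
gripper_width: 0.754
grasp_force: 45.9
```

Emit:
play_rows(rows="0.9 0 0 0 0 0 60;0.9 0 0 0 0 0 60;0.9 0 0 0 0 0 60;0.9 0 0 0 0 0 60;0.9 0 0 0 0 0 60")

```text
clock: 16.63
tool_pos: [0.4934, -0.026, 0.218]
tool_rot: [2.221, 2.221, 0.0]
ft_force: [1.3, -0.6, -2.1]
gripper_width: 0.752
grasp_force: 45.9
```

Emit:
play_rows(rows="0.7 0 0 0 0 0 60;0 0 0 0 0 0 60;0 0 0 0 0 0 60;0 0 0 0 0 0 60")

```text
clock: 16.97
tool_pos: [0.4938, -0.0066, 0.2178]
tool_rot: [2.221, 2.221, 0.0]
ft_force: [-0.2, -0.6, -2.0]
gripper_width: 0.754
grasp_force: 45.9
```

```bash
python3 - <<'E'
from h import *
C=cam("wrist");t=observe()["tool_pos"];print(t); cv2.imwrite("pics/wA3.png",C[0]["image"])
tray("wrist",(.4935,-.0045),C); top("wrist",(.4935,-.005),.039,r=.04,C=C)
top("wrist",t[:2],t[2]+.028,r=.05,C=C,tol=.008)
E
```

```text
[ 0.4938751  -0.00688414  0.2177372 ]
wrist tray [ 0.4938 -0.0047] [0.1196 0.1196] 73.6
wrist n 1205 ext [ 0.4952 -0.0044] enc [ 0.4952 -0.0056] diam 0.0443 medz 0.0402 units x,y from tcp [0.08 0.05]
wrist n 17298 ext [ 0.4948 -0.0046] enc [ 4.947e-01 -3.000e-04] diam 0.0924 medz 0.2442 units x,y from tcp [0.08 0.03]
```

View pics/wA3.png

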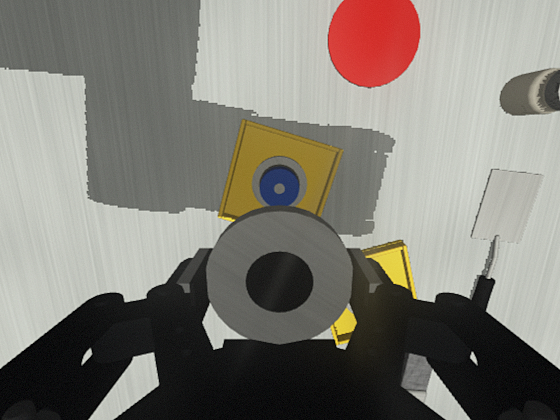

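The held die is brim up, with its bore at about (280,281). The A1 crown below it is at (279,188) and the tray is in place. Next I check the held offset from the bore.

```bash
cat >> h.py <<'E'
def bore(C,z,box):
    d,f,T=C; g=cv2.cvtColor(d["image"],cv2.COLOR_BGR2GRAY); m=np.zeros(g.shape,bool); u0,u1,v0,v1=box; m[v0:v1,u0:u1]=g[v0:v1,u0:u1]<45
    b=max(blobs(m,50),key=lambda t:t[1]); v,u=np.nonzero(b[0]); p=np.array([ray(d,f,T,*q,z)[:2] for q in zip(u,v)],np.float32)
    c,r=cv2.minEnclosingCircle(p); print("bore px",np.round(b[2],1),"xy",np.round(c,4),"diam",round(2*r,4)); return c
E
python3 - <<'E'
from h import *
t=observe()["tool_pos"];print(t);C=cam("wrist"); bore(C,t[2]+.0264,(225,335,235,335))
E
```

```text
[ 0.4938751  -0.00688414  0.2177372 ]
bore px [279.  281.5] xy [ 0.4948 -0.0061] diam 0.03
```

Emit:
play_rows(rows="0.06 -0.01 0.7 0 0 0 60;0 0 1 0 0 0 60;0 0 1 0 0 0 60;0 0 1 0 0 0 60;0 0 0.9 0 0 0 60")

```text
clock: 17.48
tool_pos: [0.4935, -0.0054, 0.0781]
tool_rot: [2.223, 2.22, 0.0]
ft_force: [0.5, 0.5, -3.6]
gripper_width: 0.753
grasp_force: 45.9
```

Emit:
play_rows(rows="0 0 0.6 0 0 0 60;0 0 0.3 0 0 0 60;0 0 0.1 0 0 0 60;0 0 0 0 0 0 60;0 0 0 0 0 0 60")

```text
clock: 17.9
tool_pos: [0.4942, -0.0048, 0.0504]
tool_rot: [2.221, 2.22, 0.001]
ft_force: [0.3, -0.1, -1.9]
gripper_width: 0.75
grasp_force: 45.8
```

Emit:
play_rows(rows="0 0 0.03 0 0 0 60;0 0 0 0 0 0 60;0 0 0 0 0 0 60")

```text
clock: 18.15
tool_pos: [0.4939, -0.0045, 0.0493]
tool_rot: [2.221, 2.221, 0.001]
ft_force: [0.2, 0.4, -2.3]
gripper_width: 0.755
grasp_force: 45.8
```

Emit:
play_rows(rows="0 0 0.03 0 0 0 60;0 0 0.03 0 0 0 60;0 0 0 0 0 0 60")

```text
clock: 18.4
tool_pos: [0.4939, -0.0045, 0.0478]
tool_rot: [2.221, 2.221, 0.001]
ft_force: [-3.3, 0.6, 11.8]
gripper_width: 0.755
grasp_force: 47.1
```

Emit:
play_rows(rows="0 0 -0.02 0 0 0 60;0 0 0 0 0 0 66;0 0 0 0 0 0 72;0 0 0 0 0 0 80;0 0 0 0 0 0 85")

```text
clock: 18.82
tool_pos: [0.4937, -0.0045, 0.0474]
tool_rot: [2.221, 2.221, 0.0]
ft_force: [-0.8, -0.2, -0.4]
gripper_width: 0.991
grasp_force: 0.0
```

Emit:
play_rows(rows="0 0 0 0 0 0 85;0 0 -0.2 0 0 0 85;0 0 -0.8 0 0 0 85;0 0 -1 0 0 0 85;0 0 -1 0 0 0 85")

```text
clock: 19.23
tool_pos: [0.4932, -0.0044, 0.1385]
tool_rot: [-2.221, -2.221, 0.001]
ft_force: [-0.1, -0.3, 0.0]
gripper_width: 0.998
grasp_force: 0.0
```

Emit:
play_rows(rows="0 0 -1 0 0 0 85;0 0 -1 0 0 0 85;0 0 -0.6 0 0 0 85;0 0 0 0 0 0 85;0 0 0 0 0 0 85")

```text
clock: 19.65
tool_pos: [0.4937, -0.0045, 0.2164]
tool_rot: [2.22, 2.22, 0.002]
ft_force: [-0.2, 0.3, 0.5]
gripper_width: 0.997
grasp_force: 0.0
```

```bash
python3 - <<'E'
from h import *
t=observe()["tool_pos"];print(t);C=cam("wrist"); top("wrist",(.4935,-.005),.073,r=.06,C=C); tray("wrist",(.4935,-.0045),C)
for n in ("scene","side"): top(n,(.4935,-.003),.073,r=.06)
E
```

```text
[ 0.4936856  -0.00448429  0.2163655 ]
wrist n 3379 ext [ 0.4951 -0.0037] enc [ 0.495  -0.0042] diam 0.0666 medz 0.0742 units x,y from tcp [0.02 0.06]
wrist tray [ 0.4939 -0.0047] [0.1199 0.1195] 73.6
scene n 328 ext [ 0.4949 -0.0014] enc [ 0.4948 -0.003 ] diam 0.07 medz 0.0732 units x,y from tcp [0.1  0.06]
side n 584 ext [ 0.493  -0.0058] enc [ 0.4934 -0.0059] diam 0.0692 medz 0.0709 units x,y from tcp [-0.05 -0.  ]
```

Emit:
play_rows(rows="-0.85 -0.27 0 0 0 0 85;-0.85 -0.27 0 0 0 0 85;-0.85 -0.27 0 0 0 0 85;-0.85 -0.27 0 0 0 0 85;-0.85 -0.27 0 0 0 0 85")

```text
clock: 20.22
tool_pos: [0.4523, -0.1329, 0.2143]
tool_rot: [-2.22, -2.22, 0.001]
ft_force: [0.4, -0.3, 0.5]
gripper_width: 0.997
grasp_force: 0.0
```

Emit:
play_rows(rows="-0.85 -0.27 0 0 0 0 85;-0.85 -0.27 0 0 0 0 85;-0.85 -0.27 0 0 0 0 85;-0.85 -0.27 0.1 0 0 0 85;-0.85 -0.27 0.2 0 0 0 85")

```text
clock: 20.63
tool_pos: [0.4119, -0.2606, 0.2056]
tool_rot: [-2.221, -2.221, 0.0]
ft_force: [0.4, 0.0, 0.4]
gripper_width: 0.991
grasp_force: 0.0
```

Emit:
play_rows(rows="-0.85 -0.27 0.2 0 0 0 85;-0.78 -0.22 0 0 0 0 85;0 0 0 0 0 0 85;0 0 0 0 0 0 85;0 0 0 0 0 0 85")

```text
clock: 21.05
tool_pos: [0.3977, -0.3078, 0.1996]
tool_rot: [-2.221, -2.22, -0.0]
ft_force: [0.2, -0.5, 0.4]
gripper_width: 0.996
grasp_force: 0.0
```

```bash
python3 - <<'E'
from h import *
print(observe()["tool_pos"]);top("wrist",(.398,-.309),.034,r=.05)
E
```

```text
[ 0.39767896 -0.3078276   0.19958643]
wrist n 2928 ext [ 0.3989 -0.3084] enc [ 0.3989 -0.3089] diam 0.0663 medz 0.0352 units x,y from tcp [-0.03  0.03]
```

Emit:
play_rows(rows="-0.03 0 0.9 0 0 0 85;0 0 0.9 0 0 0 85;0 0 0.9 0 0 0 85;0 0 0.9 0 0 0 85;0 0 0.9 0 0 0 85")

```text
clock: 21.52
tool_pos: [0.3983, -0.3082, 0.0644]
tool_rot: [2.219, 2.223, 0.0]
ft_force: [0.4, -0.3, -0.3]
gripper_width: 0.997
grasp_force: 0.0
```

Emit:
play_rows(rows="0 0 0.9 0 0 0 85;0 0 0.7 0 0 0 85;0 0 0.3 0 0 0 85;0 0 0 0 0 0 85;0 0 0 0 0 0 60")

```text
clock: 21.93
tool_pos: [0.3983, -0.3089, 0.0088]
tool_rot: [-2.22, -2.222, -0.0]
ft_force: [-0.1, 0.1, 0.2]
gripper_width: 0.879
grasp_force: 0.0
```

Emit:
play_rows(rows="0 0 0 0 0 0 60;0 0 0 0 0 0 60;0 0 0 0 0 0 60;0 0 0 0 0 0 60;0 0 0 0 0 0 60")

```text
clock: 22.35
tool_pos: [0.3985, -0.3094, 0.0099]
tool_rot: [2.22, 2.22, 0.0]
ft_force: [1.0, 3.8, 9.8]
gripper_width: 0.754
grasp_force: 44.5
```

Emit:
play_rows(rows="0 0 -0.2 0 0 0 60;0 0 -0.8 0 0 0 60;0 0 -1 0 0 0 60;0 0 -1 0 0 0 60;0 0 -1 0 0 0 60")

```text
clock: 22.77
tool_pos: [0.3977, -0.3091, 0.1305]
tool_rot: [2.221, 2.221, -0.0]
ft_force: [0.4, 0.1, -2.3]
gripper_width: 0.755
grasp_force: 45.4
```

Emit:
play_rows(rows="0.2 0.3 -1 0 0 0 60;0.5 0.7 -1 0 0 0 60;0.5 0.7 -1 0 0 0 60;0.5 0.7 0 0 0 0 60;0.5 0.7 0 0 0 0 60")

```text
clock: 23.18
tool_pos: [0.492, -0.2428, 0.2215]
tool_rot: [2.218, 2.218, 0.001]
ft_force: [-0.4, 0.4, -2.3]
gripper_width: 0.754
grasp_force: 45.7
```

Emit:
play_rows(rows="0.5 0.7 0 0 0 0 60;0.5 0.7 0 0 0 0 60;0.5 0.7 0 0 0 0 60;0.5 0.7 0 0 0 0 60;0.5 0.7 0 0 0 0 60")

```text
clock: 23.6
tool_pos: [0.5965, -0.1673, 0.2193]
tool_rot: [2.221, 2.221, 0.0]
ft_force: [-0.1, -0.3, -2.0]
gripper_width: 0.752
grasp_force: 45.7
```

Emit:
play_rows(rows="0.4 0.5 0 0 0 0 60;0 0 0 0 0 0 60;0 0 0 0 0 0 60;0 0 0 0 0 0 60")

```text
clock: 23.93
tool_pos: [0.6103, -0.1565, 0.2188]
tool_rot: [-2.221, -2.222, 0.0]
ft_force: [0.4, -0.2, -2.5]
gripper_width: 0.754
grasp_force: 45.6
```

```bash
python3 - <<'E'
from h import *
t=observe()["tool_pos"];print(t);C=cam("wrist"); bore(C,t[2]+.0264,(225,335,235,335))
tray("wrist",(.611,-.155),C); top("wrist",(.611,-.155),.039,r=.04,C=C)
top("wrist",(.4935,-.005),.073,r=.06,C=C)
E
```

```text
[ 0.61028811 -0.15645556  0.21877623]
bore px [279.  280.2] xy [ 0.611 -0.155] diam 0.0294
wrist tray [ 0.6125 -0.155 ] [0.1197 0.1196] 16.6
wrist n 1176 ext [ 0.6134 -0.1539] enc [ 0.6135 -0.1556] diam 0.0442 medz 0.0401 units x,y from tcp [0.09 0.11]
wrist n 4468 ext [ 0.4957 -0.011 ] enc [ 0.4949 -0.0041] diam 0.0677 medz 0.074 units x,y from tcp [ 4.86 -3.82]
```

Emit:
play_rows(rows="0 0.06 0.7 0 0 0 60;0 0 1 0 0 0 60;0 0 1 0 0 0 60;0 0 1 0 0 0 60;0 0 0.9 0 0 0 60")

```text
clock: 24.4
tool_pos: [0.6118, -0.1571, 0.0793]
tool_rot: [2.223, 2.22, -0.0]
ft_force: [-0.6, -0.4, -2.2]
gripper_width: 0.747
grasp_force: 45.7
```

Emit:
play_rows(rows="0 0 0.6 0 0 0 60;0 0 0.3 0 0 0 60;0 0 0.1 0 0 0 60;0 0 0.01 0 0 0 60;0 0 0 0 0 0 60")

```text
clock: 24.82
tool_pos: [0.6131, -0.1567, 0.0513]
tool_rot: [2.221, 2.22, 0.001]
ft_force: [-0.9, -0.6, -0.6]
gripper_width: 0.754
grasp_force: 45.6
```

Emit:
play_rows(rows="0 0 0.03 0 0 0 60;0 0 0 0 0 0 60;0 0 0 0 0 0 60")

```text
clock: 25.07
tool_pos: [0.613, -0.1563, 0.05]
tool_rot: [2.22, 2.221, 0.001]
ft_force: [-0.0, -0.1, -2.0]
gripper_width: 0.753
grasp_force: 45.6
```

Emit:
play_rows(rows="0 -0.02 0.03 0 0 0 60;0 0 0 0 0 0 60;0 0 0 0 0 0 66;0 0 0 0 0 0 72;0 0 0 0 0 0 80")

```text
clock: 25.48
tool_pos: [0.6121, -0.1563, 0.0484]
tool_rot: [2.221, 2.221, 0.0]
ft_force: [-0.1, 0.1, -0.6]
gripper_width: 0.932
grasp_force: 0.0
```

Emit:
play_rows(rows="0 0 0 0 0 0 85;0 0 -0.2 0 0 0 85;0 0 -0.8 0 0 0 85;0 0 -1 0 0 0 85;0 0 -1 0 0 0 85")

```text
clock: 25.9
tool_pos: [0.6118, -0.1562, 0.1393]
tool_rot: [-2.221, -2.221, 0.001]
ft_force: [0.3, 0.3, 0.5]
gripper_width: 0.996
grasp_force: 0.0
```

Emit:
play_rows(rows="0 0 -1 0 0 0 85;0 0 -1 0 0 0 85;0 0 -0.6 0 0 0 85;0 0 0 0 0 0 85;0 0 0 0 0 0 85")

```text
clock: 26.32
tool_pos: [0.6122, -0.1563, 0.2174]
tool_rot: [2.22, 2.22, 0.001]
ft_force: [0.4, 0.3, -0.7]
gripper_width: 0.995
grasp_force: 0.0
```

```bash
python3 - <<'E'
from h import *
t=observe()["tool_pos"];print(t);C=cam("wrist"); top("wrist",(.611,-.155),.073,r=.06,C=C); tray("wrist",(.611,-.155),C)
top("wrist",(.4935,-.005),.073,r=.06,C=C)
E
```

```text
[ 0.61222117 -0.15628564  0.21744178]
wrist n 3362 ext [ 0.6136 -0.1555] enc [ 0.6136 -0.1562] diam 0.0668 medz 0.0742 units x,y from tcp [0.02 0.06]
wrist tray [ 0.6125 -0.1551] [0.1196 0.1199] 16.6
wrist n 4486 ext [ 0.4957 -0.0112] enc [ 0.4951 -0.0046] diam 0.067 medz 0.074 units x,y from tcp [ 4.83 -3.87]
```

Emit:
play_rows(rows="-0.84 -0.22 0 0 0 0 60;-0.84 -0.22 0 0 0 0 60;-0.84 -0.22 0 0 0 0 60;-0.84 -0.22 0 0 0 0 60;-0.84 -0.22 0 0 0 0 60")

```text
clock: 26.78
tool_pos: [0.5782, -0.2831, 0.2146]
tool_rot: [-2.219, -2.22, 0.001]
ft_force: [0.6, 0.3, -0.5]
gripper_width: 0.701
grasp_force: 0.0
```

Emit:
play_rows(rows="-0.84 -0.22 0.2 0 0 0 60;-0.84 -0.22 0.2 0 0 0 60;-0.84 -0.2 0.1 0 0 0 60;0 0 0 0 0 0 60;0 0 0 0 0 0 60")

```text
clock: 27.2
tool_pos: [0.559, -0.3586, 0.1993]
tool_rot: [-2.222, -2.217, 0.0]
ft_force: [0.3, -0.6, -0.0]
gripper_width: 0.705
grasp_force: 0.0
```

```bash
python3 - <<'E'
from h import *
print(observe()["tool_pos"],observe()["gripper_width"]);top("wrist",(.56,-.3575),.034,r=.05)
E
```

```text
[ 0.55895031 -0.35862192  0.19932694] 0.704869657338535
wrist n 1326 ext [ 0.5616 -0.3575] enc [ 0.5618 -0.358 ] diam 0.0443 medz 0.0352 units x,y from tcp [0.01 0.07]
```

Emit:
play_rows(rows="0.02 0.03 0.9 0 0 0 60;0 0 0.9 0 0 0 60;0 0 0.9 0 0 0 60;0 0 0.9 0 0 0 60;0 0 0.9 0 0 0 60")

```text
clock: 27.67
tool_pos: [0.5611, -0.3557, 0.065]
tool_rot: [-2.219, -2.223, -0.0]
ft_force: [-0.5, -1.0, 0.9]
gripper_width: 0.699
grasp_force: 0.0
```

Emit:
play_rows(rows="0 0 0.7 0 0 0 60;0 0 0.6 0 0 0 60;0 0 0.3 0 0 0 60;0 0 0 0 0 0 60;0 0 0 0 0 0 38")

```text
clock: 28.08
tool_pos: [0.5612, -0.3567, 0.0185]
tool_rot: [-2.22, -2.222, -0.0]
ft_force: [-0.3, 0.9, 0.3]
gripper_width: 0.576
grasp_force: 0.0
```

Emit:
play_rows(rows="0 0 0 0 0 0 38;0 0 0 0 0 0 38;0 0 0 0 0 0 38;0 0 0 0 0 0 38;0 0 0 0 0 0 38")

```text
clock: 28.5
tool_pos: [0.5612, -0.3574, 0.0194]
tool_rot: [2.22, 2.22, 0.001]
ft_force: [0.0, 1.8, 6.4]
gripper_width: 0.497
grasp_force: 41.5
```

Emit:
play_rows(rows="0 0 -0.3 0 0 0 38;0 0 -0.8 0 0 0 38;0 0 -1 0 0 0 38;0 0 -1 0 0 0 38;0 0 -1 0 0 0 38")

```text
clock: 28.92
tool_pos: [0.5604, -0.3572, 0.143]
tool_rot: [-2.221, -2.221, 0.0]
ft_force: [1.2, -0.7, -1.7]
gripper_width: 0.499
grasp_force: 41.4
```

Emit:
play_rows(rows="0.3 0 -1 0 0 0 38;0.7 -0.1 -1 0 0 0 38;0.9 -0.2 -1 0 0 0 38;0.9 -0.2 -0.5 0 0 0 38;0.9 -0.2 0 0 0 0 38")

```text
clock: 29.33
tool_pos: [0.5401, -0.2458, 0.2506]
tool_rot: [2.218, 2.217, 0.002]
ft_force: [1.2, -0.1, -1.9]
gripper_width: 0.493
grasp_force: 41.5
```

Emit:
play_rows(rows="0.9 -0.2 0 0 0 0 38;0.9 -0.2 0 0 0 0 38;0.9 -0.2 0 0 0 0 38;0.9 -0.2 0 0 0 0 38;0.9 -0.2 0 0 0 0 38")

```text
clock: 29.75
tool_pos: [0.509, -0.1101, 0.2468]
tool_rot: [2.222, 2.221, 0.0]
ft_force: [0.7, 0.5, -1.4]
gripper_width: 0.489
grasp_force: 41.4
```

Emit:
play_rows(rows="0.9 -0.2 0 0 0 0 38;0.9 -0.2 0 0 0 0 38;0.9 -0.1 0 0 0 0 38;0.85 0 0 0 0 0 38;0 0 0 0 0 0 38")

```text
clock: 30.17
tool_pos: [0.494, -0.0016, 0.2469]
tool_rot: [-2.219, -2.224, -0.001]
ft_force: [-0.3, -0.6, -2.3]
gripper_width: 0.494
grasp_force: 41.4
```

Emit:
play_rows(rows="0 0 0 0 0 0 38;0 0 0 0 0 0 38")

```text
clock: 30.33
tool_pos: [0.4947, -0.005, 0.2466]
tool_rot: [2.221, 2.222, 0.0]
ft_force: [0.3, -0.6, -2.5]
gripper_width: 0.499
grasp_force: 41.4
```

```bash
python3 - <<'E'
from h import *
C=cam("wrist"); print(observe()["tool_pos"]); held(C,None); tray("wrist",(.4935,-.0045),C)
top("wrist",(.4945,-.0045),.073,r=.05,C=C)
for n in("scene","side"): tray(n,(.4935,-.0045))
E
```

```text
[ 0.49478715 -0.00536172  0.24651247]
held [ 0.4955 -0.0045] diam 0.0454 z 0.2623
wrist tray [ 0.4938 -0.0048] [0.1198 0.1194] 73.6
wrist n 1737 ext [0.4951 0.0082] enc [ 0.495  -0.0041] diam 0.0659 medz 0.0742 units x,y from tcp [0.45 0.01]
scene tray [0.4978 0.0031] [0.1266 0.1194] 74.6
side tray [ 0.487  -0.0132] [0.1292 0.1233] 73.4
```

Emit:
play_rows(rows="0.04 -0.035 0.7 0 0 0 38;0 0 1 0 0 0 38;0 0 1 0 0 0 38;0 0 1 0 0 0 38;0 0 0.7 0 0 0 38")

```text
clock: 30.9
tool_pos: [0.4931, -0.0043, 0.1122]
tool_rot: [-2.222, -2.219, 0.002]
ft_force: [-0.3, -0.1, -2.0]
gripper_width: 0.495
grasp_force: 41.4
```

Emit:
play_rows(rows="0 0 0.4 0 0 0 38;0 0 0.2 0 0 0 38;0 0 0.1 0 0 0 38;0 0 0 0 0 0 38;0 0 0 0 0 0 38")

```text
clock: 31.32
tool_pos: [0.4942, -0.0039, 0.094]
tool_rot: [2.221, 2.22, 0.001]
ft_force: [-0.9, 0.2, -2.3]
gripper_width: 0.493
grasp_force: 41.4
```

Emit:
play_rows(rows="0 0 0.02 0 0 0 38;0 0 0 0 0 0 38;0 0 0 0 0 0 38")

```text
clock: 31.57
tool_pos: [0.494, -0.0036, 0.0932]
tool_rot: [2.221, 2.221, 0.001]
ft_force: [-0.1, -0.6, -2.3]
gripper_width: 0.496
grasp_force: 41.4
```

Emit:
play_rows(rows="-0.02 0 0.02 0 0 0 38;0 0 0.02 0 0 0 38;0 0 0 0 0 0 38")

```text
clock: 31.82
tool_pos: [0.494, -0.0042, 0.0923]
tool_rot: [2.221, 2.221, 0.001]
ft_force: [-2.4, 0.8, 9.8]
gripper_width: 0.494
grasp_force: 42.6
```

Emit:
play_rows(rows="0 0 -0.02 0 0 0 38;0 0 0 0 0 0 44;0 0 0 0 0 0 52;0 0 0 0 0 0 60;0 0 0 0 0 0 60")

```text
clock: 32.23
tool_pos: [0.4938, -0.0042, 0.0921]
tool_rot: [2.221, 2.221, 0.0]
ft_force: [-0.2, -0.0, -1.0]
gripper_width: 0.704
grasp_force: 0.0
```

Emit:
play_rows(rows="0 0 -0.2 0 0 0 60;0 0 -0.6 0 0 0 60;0 0 -1 0 0 0 60;0 0 -1 0 0 0 60;0 0 -1 0 0 0 60")

```text
clock: 32.65
tool_pos: [0.4935, -0.0041, 0.2077]
tool_rot: [-2.221, -2.221, 0.0]
ft_force: [-0.6, 0.9, 0.0]
gripper_width: 0.702
grasp_force: 0.0
```

Emit:
play_rows(rows="0 0 -1 0 0 0 60;0 0 -0.4 0 0 0 60;0 0 0 0 0 0 60;0 0 0 0 0 0 60")

```text
clock: 32.98
tool_pos: [0.4937, -0.0041, 0.2486]
tool_rot: [2.221, 2.221, 0.001]
ft_force: [-0.6, 0.5, -0.4]
gripper_width: 0.705
grasp_force: 0.0
```

```bash
python3 - <<'E'
from h import *
t=observe()["tool_pos"];print(t);C=cam("wrist"); top("wrist",(.4935,-.005),.107,r=.06,C=C); top("wrist",(.4935,-.005),.083,r=.06,C=C); tray("wrist",(.4935,-.0045),C)
for n in("scene","side"):
    top(n,(.4935,-.004),.106,r=.05)
E
```

```text
[ 0.49367272 -0.00414881  0.2486286 ]
wrist n 1535 ext [ 0.4952 -0.0048] enc [ 0.4952 -0.0053] diam 0.0446 medz 0.1081 units x,y from tcp [-0.02  0.06]
wrist n 1342 ext [ 0.4953 -0.0051] enc [ 0.4952 -0.0053] diam 0.0663 medz 0.0842 units x,y from tcp [-0.03  0.06]
wrist tray [ 0.4939 -0.0047] [0.1198 0.1196] 73.6
scene n 164 ext [ 0.494 -0.003] enc [ 0.494  -0.0032] diam 0.0475 medz 0.1068 units x,y from tcp [0.04 0.02]
side n 284 ext [ 0.4933 -0.0061] enc [ 0.4944 -0.0068] diam 0.0477 medz 0.1048 units x,y from tcp [-0.07 -0.  ]
```

Emit:
play_rows(rows="-0.9 -0.08 0 0 0 0 60;-0.9 -0.08 0 0 0 0 60;-0.9 -0.08 0 0 0 0 60;-0.9 -0.08 0 0 0 0 60;-0.9 -0.08 0 0 0 0 60")

```text
clock: 33.55
tool_pos: [0.4812, -0.1403, 0.247]
tool_rot: [-2.22, -2.22, 0.001]
ft_force: [0.4, -0.2, -0.9]
gripper_width: 0.702
grasp_force: 0.0
```

Emit:
play_rows(rows="-0.9 -0.08 0 0 0 0 60;-0.9 -0.08 0 0 0 0 60;-0.9 -0.08 0 0 0 0 60;-0.9 -0.08 0 0 0 0 60;-0.9 -0.08 0.2 0 0 0 60")

```text
clock: 33.97
tool_pos: [0.4695, -0.2756, 0.2417]
tool_rot: [-2.221, -2.221, 0.0]
ft_force: [0.3, -0.1, 1.2]
gripper_width: 0.706
grasp_force: 0.0
```

Emit:
play_rows(rows="-0.9 -0.08 0.3 0 0 0 60;-0.9 -0.08 0.3 0 0 0 60;-0.9 -0.08 0.3 0 0 0 60;-0.9 -0.08 0.3 0 0 0 60;-0.86 -0.05 0.2 0 0 0 60")

```text
clock: 34.38
tool_pos: [0.4578, -0.409, 0.1978]
tool_rot: [-2.22, -2.219, -0.0]
ft_force: [1.1, 0.6, 0.5]
gripper_width: 0.705
grasp_force: 0.0
```

Emit:
play_rows(rows="0 0 0 0 0 0 60;0 0 0 0 0 0 60;0 0 0 0 0 0 60")

```text
clock: 34.63
tool_pos: [0.4584, -0.4074, 0.1992]
tool_rot: [-2.22, -2.22, -0.0]
ft_force: [-0.2, -0.5, -1.3]
gripper_width: 0.698
grasp_force: 0.0
```

```bash
python3 - <<'E'
from h import *
print(observe()["tool_pos"],observe()["gripper_width"]);top("wrist",(.4585,-.408),.034,r=.05)
E
```

```text
[ 0.45842243 -0.40739255  0.19922212] 0.6982346847861532
wrist n 1320 ext [ 0.4591 -0.4077] enc [ 0.4594 -0.4083] diam 0.0441 medz 0.0351 units x,y from tcp [-0.02  0.02]
```

Emit:
play_rows(rows="-0.02 -0.02 0.9 0 0 0 60;0 0 0.9 0 0 0 60;0 0 0.9 0 0 0 60;0 0 0.9 0 0 0 60;0 0 0.9 0 0 0 60")

```text
clock: 35.1
tool_pos: [0.4585, -0.4075, 0.0645]
tool_rot: [2.219, 2.222, 0.0]
ft_force: [0.0, -0.6, -0.4]
gripper_width: 0.698
grasp_force: 0.0
```

Emit:
play_rows(rows="0 0 0.7 0 0 0 60;0 0 0.6 0 0 0 60;0 0 0.3 0 0 0 60;0 0 0 0 0 0 60;0 0 0 0 0 0 38")

```text
clock: 35.52
tool_pos: [0.4585, -0.4082, 0.0177]
tool_rot: [2.22, 2.222, 0.0]
ft_force: [-0.2, -0.8, -0.5]
gripper_width: 0.579
grasp_force: 0.0
```

Emit:
play_rows(rows="0 0 0 0 0 0 38;0 0 0 0 0 0 38;0 0 0 0 0 0 38;0 0 0 0 0 0 38;0 0 0 0 0 0 38")

```text
clock: 35.93
tool_pos: [0.4586, -0.4088, 0.0184]
tool_rot: [2.22, 2.22, 0.0]
ft_force: [0.9, 2.8, 7.8]
gripper_width: 0.493
grasp_force: 41.7
```

Emit:
play_rows(rows="0 0 -0.3 0 0 0 38;0 0 -0.8 0 0 0 38;0 0 -1 0 0 0 38;0 0 -1 0 0 0 38;0 0 -1 0 0 0 38")

```text
clock: 36.35
tool_pos: [0.4577, -0.4084, 0.142]
tool_rot: [-2.221, -2.221, 0.0]
ft_force: [0.3, 0.6, -2.5]
gripper_width: 0.496
grasp_force: 41.4
```

Emit:
play_rows(rows="0 0 -1 0 0 0 38;0.4 0.2 -1 0 0 0 38;0.8 0.5 -0.8 0 0 0 38;0.8 0.5 -0.7 0 0 0 38;0.8 0.5 0 0 0 0 38")

```text
clock: 36.77
tool_pos: [0.5101, -0.3245, 0.2504]
tool_rot: [2.218, 2.215, 0.001]
ft_force: [1.0, 0.3, -1.9]
gripper_width: 0.496
grasp_force: 41.5
```

Emit:
play_rows(rows="0.8 0.5 0 0 0 0 38;0.8 0.5 0 0 0 0 38;0.8 0.5 0 0 0 0 38;0.8 0.5 0 0 0 0 38;0.8 0.5 0 0 0 0 38")

```text
clock: 37.18
tool_pos: [0.5843, -0.2032, 0.2458]
tool_rot: [2.221, 2.221, -0.0]
ft_force: [-0.1, -0.3, -2.0]
gripper_width: 0.494
grasp_force: 41.5
```

Emit:
play_rows(rows="0.8 0.5 0 0 0 0 38;0.8 0.43 0 0 0 0 38;0 0 0 0 0 0 38;0 0 0 0 0 0 38;0 0 0 0 0 0 38")

```text
clock: 37.6
tool_pos: [0.6116, -0.1568, 0.2454]
tool_rot: [2.221, 2.222, -0.0]
ft_force: [-0.0, -0.4, -1.6]
gripper_width: 0.497
grasp_force: 41.5
```

```bash
python3 - <<'E'
from h import *
C=cam("wrist"); print(observe()["tool_pos"]); held(C,None); tray("wrist",(.611,-.155),C)
top("wrist",(.613,-.1555),.073,r=.05,C=C); top("wrist",(.4935,-.005),.107,r=.06,C=C)
for n in("scene","side"): tray(n,(.611,-.155))
E
```

```text
[ 0.61147318 -0.15722471  0.24542468]
held [ 0.6124 -0.1552] diam 0.0452 z 0.2621
wrist tray [ 0.6125 -0.1549] [0.1197 0.1193] 16.5
wrist n 1642 ext [ 0.6139 -0.1427] enc [ 0.6135 -0.1561] diam 0.0662 medz 0.0742 units x,y from tcp [0.48 0.08]
wrist n 2418 ext [ 0.4957 -0.0078] enc [ 0.495  -0.0057] diam 0.0457 medz 0.1079 units x,y from tcp [ 4.98 -3.86]
scene tray [ 0.6158 -0.1455] [0.1219 0.123 ] 17.0
side tray [ 0.603  -0.1598] [0.1311 0.1205] 16.9
```

Emit:
play_rows(rows="0.04 0.02 0.7 0 0 0 38;0 0 1 0 0 0 38;0 0 1 0 0 0 38;0 0 1 0 0 0 38;0 0 0.7 0 0 0 38")

```text
clock: 38.17
tool_pos: [0.6115, -0.156, 0.1108]
tool_rot: [-2.222, -2.219, 0.001]
ft_force: [0.4, 0.6, -1.8]
gripper_width: 0.496
grasp_force: 41.5
```

Emit:
play_rows(rows="0 0 0.4 0 0 0 38;0 0 0.2 0 0 0 38;0 0 0.08 0 0 0 38;0 0 0 0 0 0 38;0 0 0 0 0 0 38")

```text
clock: 38.58
tool_pos: [0.6131, -0.1557, 0.094]
tool_rot: [2.22, 2.22, 0.001]
ft_force: [-1.0, -0.1, -1.9]
gripper_width: 0.497
grasp_force: 41.5
```

Emit:
play_rows(rows="0 0 0.02 0 0 0 38;0 0 0 0 0 0 38;0 0 0 0 0 0 38")

```text
clock: 38.83
tool_pos: [0.6128, -0.1554, 0.0928]
tool_rot: [2.221, 2.221, 0.001]
ft_force: [0.3, 0.4, -2.4]
gripper_width: 0.494
grasp_force: 41.5
```

Emit:
play_rows(rows="-0.01 -0.02 0.03 0 0 0 38;0 0 0 0 0 0 38;0 0 0 0 0 0 38")

```text
clock: 39.08
tool_pos: [0.6121, -0.1557, 0.0914]
tool_rot: [2.221, 2.221, 0.0]
ft_force: [-0.3, 0.6, 0.1]
gripper_width: 0.499
grasp_force: 41.7
```

Emit:
play_rows(rows="0 0 0 0 0 0 44;0 0 0 0 0 0 52;0 0 0 0 0 0 60;0 0 0 0 0 0 60;0 0 -0.2 0 0 0 60")

```text
clock: 39.5
tool_pos: [0.6116, -0.1555, 0.0965]
tool_rot: [-2.221, -2.22, 0.001]
ft_force: [0.3, -0.9, -0.9]
gripper_width: 0.702
grasp_force: 0.0
```

Emit:
play_rows(rows="0 0 -0.6 0 0 0 60;0 0 -1 0 0 0 60;0 0 -1 0 0 0 60;0 0 -1 0 0 0 60;0 0 -1 0 0 0 60")

```text
clock: 39.92
tool_pos: [0.6117, -0.1556, 0.2372]
tool_rot: [2.221, 2.221, 0.0]
ft_force: [-0.1, 0.4, 0.1]
gripper_width: 0.7
grasp_force: 0.0
```

Emit:
play_rows(rows="0 0 -0.4 0 0 0 60;0 0 0 0 0 0 60;0 0 0 0 0 0 60")

```text
clock: 40.17
tool_pos: [0.6119, -0.1556, 0.2477]
tool_rot: [2.221, 2.221, 0.001]
ft_force: [0.6, -0.1, -0.4]
gripper_width: 0.701
grasp_force: 0.0
```

```bash
python3 - <<'E'
from h import *
t=observe()["tool_pos"];print(t);C=cam("wrist"); top("wrist",(.6125,-.1555),.107,r=.06,C=C); top("wrist",(.6125,-.1555),.083,r=.06,C=C); tray("wrist",(.612,-.155),C)
E
```

```text
[ 0.61187264 -0.1556243   0.247714  ]
wrist n 1553 ext [ 0.6133 -0.1552] enc [ 0.6133 -0.1556] diam 0.0446 medz 0.1081 units x,y from tcp [0.01 0.06]
wrist n 1341 ext [ 0.6135 -0.1554] enc [ 0.6133 -0.1557] diam 0.0664 medz 0.0842 units x,y from tcp [0.   0.06]
wrist tray [ 0.6125 -0.155 ] [0.1197 0.1196] 16.6
```

Emit:
play_rows(rows="0.9 -0.12 0 0 0 0 85;0.9 -0.12 0 0 0 0 85;0.9 -0.12 0 0 0 0 85;0.9 -0.12 0 0 0 0 85;0.9 -0.12 0 0 0 0 85")

```text
clock: 40.63
tool_pos: [0.5931, -0.0195, 0.2455]
tool_rot: [-2.22, -2.22, 0.003]
ft_force: [0.8, -0.7, 0.1]
gripper_width: 0.992
grasp_force: 0.0
```

Emit:
play_rows(rows="0.9 -0.12 0 0 0 0 85;0.9 -0.12 0 0 0 0 85;0.9 -0.12 0 0 0 0 85;0.9 -0.12 0 0 0 0 85;0.9 -0.12 0 0 0 0 85")

```text
clock: 41.05
tool_pos: [0.5751, 0.1156, 0.2456]
tool_rot: [-2.22, -2.22, 0.003]
ft_force: [1.4, -0.5, -0.2]
gripper_width: 0.995
grasp_force: 0.0
```

Emit:
play_rows(rows="0.9 -0.12 0 0 0 0 85;0.9 -0.12 0 0 0 0 85;0.9 -0.12 0.2 0 0 0 85;0.9 -0.12 0.4 0 0 0 85;0.9 -0.12 0.4 0 0 0 85")

```text
clock: 41.47
tool_pos: [0.5572, 0.2505, 0.2155]
tool_rot: [-2.221, -2.221, 0.002]
ft_force: [-0.0, -0.0, 0.6]
gripper_width: 0.991
grasp_force: 0.0
```

Emit:
play_rows(rows="0.9 -0.12 0.4 0 0 0 85;0.9 -0.12 0.3 0 0 0 85;0.9 -0.12 0 0 0 0 85;0.1 -0.1 0 0 0 0 85;0 0 0 0 0 0 85")

```text
clock: 41.88
tool_pos: [0.5429, 0.3343, 0.1944]
tool_rot: [-2.218, -2.223, 0.004]
ft_force: [-0.0, 0.6, 0.2]
gripper_width: 0.995
grasp_force: 0.0
```

Emit:
play_rows(rows="0 0 0 0 0 0 85;0 0 0 0 0 0 85")

```text
clock: 42.05
tool_pos: [0.5443, 0.3323, 0.1958]
tool_rot: [-2.222, -2.221, 0.001]
ft_force: [-0.6, -0.9, 0.1]
gripper_width: 0.995
grasp_force: 0.0
```

```bash
python3 - <<'E'
from h import *
print(observe()["tool_pos"],observe()["gripper_width"]);top("wrist",(.5445,.3335),.034,r=.05)
E
```

```text
[0.54428321 0.33226973 0.19582277] 0.9953319314778942
wrist n 3024 ext [0.5459 0.3341] enc [0.5461 0.3336] diam 0.0662 medz 0.0352 units x,y from tcp [0.06 0.05]
```

Emit:
play_rows(rows="0.05 0 0.9 0 0 0 85;0 0 0.9 0 0 0 85;0 0 0.9 0 0 0 85;0 0 0.9 0 0 0 85;0 0 0.9 0 0 0 85")

```text
clock: 42.52
tool_pos: [0.5446, 0.3337, 0.0604]
tool_rot: [2.223, 2.22, 0.001]
ft_force: [0.3, -0.0, 0.1]
gripper_width: 0.997
grasp_force: 0.0
```

Emit:
play_rows(rows="0 0 0.9 0 0 0 85;0 0 0.6 0 0 0 85;0 0 0.3 0 0 0 85;0 0 0 0 0 0 85;0 0 0 0 0 0 60")

```text
clock: 42.93
tool_pos: [0.5447, 0.3344, 0.0077]
tool_rot: [2.222, 2.22, 0.001]
ft_force: [-0.1, 0.3, 0.6]
gripper_width: 0.879
grasp_force: 0.0
```

Emit:
play_rows(rows="0 0 0 0 0 0 60;0 0 0 0 0 0 60;0 0 0 0 0 0 60;0 0 0 0 0 0 60;0 0 0 0 0 0 60")

```text
clock: 43.35
tool_pos: [0.5449, 0.335, 0.0089]
tool_rot: [2.221, 2.221, 0.004]
ft_force: [-1.1, -2.6, 7.6]
gripper_width: 0.752
grasp_force: 44.8
```

Emit:
play_rows(rows="0 0 -0.2 0 0 0 60;0 0 -0.8 0 0 0 60;0 0 -1 0 0 0 60;0 0 -1 0 0 0 60;0 0 -1 0 0 0 60")

```text
clock: 43.77
tool_pos: [0.5439, 0.3348, 0.1291]
tool_rot: [-2.221, -2.222, -0.0]
ft_force: [0.5, 0.5, -2.0]
gripper_width: 0.747
grasp_force: 45.0
```

Emit:
play_rows(rows="0 0 -1 0 0 0 60;-0.3 -0.1 -1 0 0 0 60;-0.8 -0.1 -1 0 0 0 60;-0.9 -0.15 -1 0 0 0 60;-0.9 -0.15 -0.7 0 0 0 60")

```text
clock: 44.18
tool_pos: [0.5288, 0.2472, 0.2714]
tool_rot: [2.219, 2.222, 0.004]
ft_force: [0.6, -0.0, -2.2]
gripper_width: 0.757
grasp_force: 45.0
```

Emit:
play_rows(rows="-0.9 -0.15 0 0 0 0 60;-0.9 -0.15 0 0 0 0 60;-0.9 -0.15 0 0 0 0 60;-0.9 -0.15 0 0 0 0 60;-0.9 -0.15 0 0 0 0 60")

```text
clock: 44.6
tool_pos: [0.5059, 0.1117, 0.2689]
tool_rot: [2.221, 2.221, 0.001]
ft_force: [0.9, -0.6, -2.1]
gripper_width: 0.755
grasp_force: 45.1
```

Emit:
play_rows(rows="-0.9 -0.15 0 0 0 0 60;-0.9 -0.15 0 0 0 0 60;-0.9 -0.14 0 0 0 0 60;-0.9 0 0 0 0 0 60;-0.27 0 0 0 0 0 60")

```text
clock: 45.02
tool_pos: [0.493, -0.0058, 0.2689]
tool_rot: [2.222, 2.219, 0.0]
ft_force: [-0.0, 0.4, -2.2]
gripper_width: 0.755
grasp_force: 45.1
```

Emit:
play_rows(rows="0 0 0 0 0 0 60;0 0 0 0 0 0 60;0 0 0 0 0 0 60")

```text
clock: 45.27
tool_pos: [0.4934, -0.0024, 0.2684]
tool_rot: [-2.221, -2.222, -0.001]
ft_force: [-0.9, -0.1, -1.8]
gripper_width: 0.753
grasp_force: 45.1
```

```bash
python3 - <<'E'
from h import *
t=observe()["tool_pos"];print(t);C=cam("wrist"); bore(C,t[2]+.0264,(225,335,235,335)); cv2.imwrite("pics/wA7.png",C[0]["image"])
tray("wrist",(.4935,-.0045),C); top("wrist",(.4935,-.005),.107,r=.04,C=C)
for n in("scene","side"): tray(n,(.4935,-.0045))
E
```

```text
[ 0.49338674 -0.00239617  0.2683874 ]
bore px [279.  284.2] xy [ 0.4942 -0.003 ] diam 0.0299
wrist tray [ 0.4937 -0.0047] [0.1198 0.1193] 73.6
wrist n 1200 ext [ 0.4953 -0.0015] enc [ 0.4953 -0.0051] diam 0.0443 medz 0.1081 units x,y from tcp [0.03 0.06]
scene tray [0.4974 0.004 ] [0.1252 0.1202] 73.8
side tray [ 0.4872 -0.0133] [0.1292 0.1237] 73.4
```

Emit:
play_rows(rows="-0.045 0.01 0.7 0 0 0 60;0 0 1 0 0 0 60;0 0 1 0 0 0 60;0 0 1 0 0 0 60;0 0 0.7 0 0 0 60")

```text
clock: 45.83
tool_pos: [0.4931, -0.0038, 0.1341]
tool_rot: [-2.219, -2.222, 0.001]
ft_force: [0.3, -0.1, -1.9]
gripper_width: 0.751
grasp_force: 45.2
```

Emit:
play_rows(rows="0 0 0.4 0 0 0 60;0 0 0.15 0 0 0 60;0 0 0.05 0 0 0 60;0 0 0 0 0 0 60;0 0 0 0 0 0 60")

```text
clock: 46.25
tool_pos: [0.4942, -0.0045, 0.1191]
tool_rot: [2.22, 2.221, 0.001]
ft_force: [0.7, -0.2, -1.8]
gripper_width: 0.757
grasp_force: 45.2
```

Emit:
play_rows(rows="0 0 0.02 0 0 0 60;0 0 0 0 0 0 60;0 0 0 0 0 0 60")

```text
clock: 46.5
tool_pos: [0.494, -0.0046, 0.1181]
tool_rot: [2.221, 2.221, 0.001]
ft_force: [0.6, 0.3, -1.3]
gripper_width: 0.754
grasp_force: 45.2
```

Emit:
play_rows(rows="0.02 0 0.02 0 0 0 60;0 0 0.02 0 0 0 60;0 0 0 0 0 0 60")

```text
clock: 46.75
tool_pos: [0.4937, -0.004, 0.1164]
tool_rot: [-2.221, -2.221, -0.0]
ft_force: [0.1, -1.0, -1.3]
gripper_width: 0.753
grasp_force: 45.2
```

Emit:
play_rows(rows="0 0 0.02 0 0 0 60;0 0 0 0 0 0 60;0 0 0 0 0 0 60")

```text
clock: 47.0
tool_pos: [0.4938, -0.004, 0.1159]
tool_rot: [2.221, 2.221, 0.0]
ft_force: [-1.3, -0.8, 0.2]
gripper_width: 0.754
grasp_force: 45.5
```

Emit:
play_rows(rows="0 0 0 0 0 0 66;0 0 0 0 0 0 72;0 0 0 0 0 0 80;0 0 0 0 0 0 85;0 0 0 0 0 0 85")

```text
clock: 47.42
tool_pos: [0.4938, -0.004, 0.1158]
tool_rot: [2.221, 2.221, 0.0]
ft_force: [-0.2, -0.4, -0.1]
gripper_width: 0.993
grasp_force: 0.0
```

Emit:
play_rows(rows="0 0 -0.2 0 0 0 85;0 0 -0.8 0 0 0 85;0 0 -1 0 0 0 85;0 0 -1 0 0 0 85;0 0 -1 0 0 0 85")

```text
clock: 47.83
tool_pos: [0.4934, -0.004, 0.2376]
tool_rot: [-2.221, -2.221, 0.0]
ft_force: [1.1, -0.8, -0.3]
gripper_width: 0.993
grasp_force: 0.0
```

Emit:
play_rows(rows="0 0 -0.8 0 0 0 85;0 0 -0.2 0 0 0 85;0 0 0 0 0 0 85;0 0 0 0 0 0 85")

```text
clock: 48.17
tool_pos: [0.4934, -0.004, 0.2654]
tool_rot: [-2.221, -2.221, 0.0]
ft_force: [-0.5, -0.5, -0.4]
gripper_width: 0.991
grasp_force: 0.0
```

```bash
python3 - <<'E'
from h import *
t=observe()["tool_pos"];print(t);C=cam("wrist"); top("wrist",(.4935,-.005),.141,r=.06,C=C); tray("wrist",(.4935,-.0045),C)
for n in ("scene","side"): top(n,(.4935,-.003),.14,r=.06)
E
```

```text
[ 0.49340879 -0.00396992  0.26542709]
wrist n 3812 ext [ 0.495  -0.0048] enc [ 0.4951 -0.0052] diam 0.0665 medz 0.1422 units x,y from tcp [-0.03  0.06]
wrist tray [ 0.4938 -0.0046] [0.1196 0.1193] 73.6
scene n 358 ext [ 0.4944 -0.0026] enc [ 0.494  -0.0027] diam 0.0695 medz 0.1411 units x,y from tcp [0.05 0.04]
side n 625 ext [ 0.4927 -0.0062] enc [ 0.4935 -0.0056] diam 0.0697 medz 0.139 units x,y from tcp [-0.07 -0.02]
```

Emit:
play_rows(rows="0.87 -0.08 0 0 0 0 85;0.87 -0.08 0 0 0 0 85;0.87 -0.08 0 0 0 0 85;0.87 -0.08 0 0 0 0 85;0.87 -0.08 0 0 0 0 85")

```text
clock: 48.73
tool_pos: [0.4813, 0.1276, 0.2647]
tool_rot: [-2.221, -2.22, 0.002]
ft_force: [1.1, 0.8, -0.7]
gripper_width: 0.994
grasp_force: 0.0
```

Emit:
play_rows(rows="0.87 -0.08 0 0 0 0 85;0.87 -0.08 0 0 0 0 85;0.87 -0.08 0 0 0 0 85;0.87 -0.08 0.2 0 0 0 85;0.87 -0.08 0.4 0 0 0 85")

```text
clock: 49.15
tool_pos: [0.4697, 0.2584, 0.2475]
tool_rot: [2.221, 2.221, 0.0]
ft_force: [0.2, 0.1, -0.4]
gripper_width: 0.998
grasp_force: 0.0
```

Emit:
play_rows(rows="0.87 -0.08 0.4 0 0 0 85;0.87 -0.08 0.4 0 0 0 85;0.87 -0.09 0.4 0 0 0 85;0.87 -0.1 0.4 0 0 0 85;0.85 -0.1 0 0 0 0 85")

```text
clock: 49.57
tool_pos: [0.455, 0.3875, 0.1961]
tool_rot: [-2.221, -2.221, 0.008]
ft_force: [-0.0, -0.4, 0.5]
gripper_width: 0.992
grasp_force: 0.0
```

Emit:
play_rows(rows="0 0 0 0 0 0 85;0 0 0 0 0 0 85;0 0 0 0 0 0 85")

```text
clock: 49.82
tool_pos: [0.456, 0.3863, 0.199]
tool_rot: [-2.221, -2.222, 0.002]
ft_force: [0.2, 0.1, 0.4]
gripper_width: 0.996
grasp_force: 0.0
```

```bash
python3 - <<'E'
from h import *
print(observe()["tool_pos"],observe()["gripper_width"]);top("wrist",(.4565,.3868),.034,r=.05)
E
```

```text
[0.45604921 0.3862978  0.19902015] 0.9959264898732522
wrist n 2957 ext [0.4578 0.3873] enc [0.4579 0.3868] diam 0.0665 medz 0.0352 units x,y from tcp [0.04 0.05]
```

Emit:
play_rows(rows="0.025 0.01 0.9 0 0 0 85;0 0 0.9 0 0 0 85;0 0 0.9 0 0 0 85;0 0 0.9 0 0 0 85;0 0 0.9 0 0 0 85")

```text
clock: 50.28
tool_pos: [0.457, 0.3865, 0.0641]
tool_rot: [2.223, 2.22, 0.001]
ft_force: [0.2, 0.1, -0.1]
gripper_width: 0.994
grasp_force: 0.0
```

Emit:
play_rows(rows="0 0 0.9 0 0 0 85;0 0 0.7 0 0 0 85;0 0 0.3 0 0 0 85;0 0 0 0 0 0 85;0 0 0 0 0 0 60")

```text
clock: 50.7
tool_pos: [0.4571, 0.3872, 0.0084]
tool_rot: [2.222, 2.22, 0.0]
ft_force: [-0.2, 0.1, 0.2]
gripper_width: 0.88
grasp_force: 0.0
```

Emit:
play_rows(rows="0 0 0 0 0 0 60;0 0 0 0 0 0 60;0 0 0 0 0 0 60;0 0 0 0 0 0 60;0 0 0 0 0 0 60")

```text
clock: 51.12
tool_pos: [0.4573, 0.3878, 0.0096]
tool_rot: [2.221, 2.221, 0.004]
ft_force: [0.1, -3.7, 7.6]
gripper_width: 0.756
grasp_force: 44.9
```

Emit:
play_rows(rows="0 0 -0.2 0 0 0 60;0 0 -0.8 0 0 0 60;0 0 -1 0 0 0 60;0 0 -1 0 0 0 60;0 0 -1 0 0 0 60")

```text
clock: 51.53
tool_pos: [0.4563, 0.3875, 0.1298]
tool_rot: [-2.221, -2.222, -0.0]
ft_force: [0.7, 1.2, -2.8]
gripper_width: 0.762
grasp_force: 45.4
```

Emit:
play_rows(rows="0 0 -1 0 0 0 60;-0.3 0.1 -1 0 0 0 60;-0.7 0.2 -1 0 0 0 60;-0.9 0.25 -1 0 0 0 60;-0.9 0.25 -0.6 0 0 0 60")

```text
clock: 51.95
tool_pos: [0.4806, 0.3031, 0.2697]
tool_rot: [2.219, 2.222, 0.006]
ft_force: [0.5, 1.5, -2.5]
gripper_width: 0.754
grasp_force: 45.5
```

Emit:
play_rows(rows="-0.9 0.27 0 0 0 0 60;-0.9 0.27 0 0 0 0 60;-0.9 0.27 0 0 0 0 60;-0.9 0.27 0 0 0 0 60;-0.9 0.27 0 0 0 0 60")

```text
clock: 52.37
tool_pos: [0.5209, 0.1673, 0.2666]
tool_rot: [2.221, 2.221, 0.001]
ft_force: [0.7, -0.0, -2.2]
gripper_width: 0.749
grasp_force: 45.6
```

Emit:
play_rows(rows="-0.9 0.27 0 0 0 0 60;-0.9 0.27 0 0 0 0 60;-0.9 0.27 0 0 0 0 60;-0.9 0.27 0 0 0 0 60;-0.9 0.27 0 0 0 0 60")

```text
clock: 52.78
tool_pos: [0.5614, 0.0324, 0.2666]
tool_rot: [2.221, 2.221, 0.001]
ft_force: [0.8, 0.5, -1.9]
gripper_width: 0.754
grasp_force: 45.6
```

Emit:
play_rows(rows="-0.9 0.27 0 0 0 0 60;-0.9 0.27 0 0 0 0 60;-0.9 0.27 0 0 0 0 60;-0.9 0.27 0 0 0 0 60;-0.9 0.27 0 0 0 0 60")

```text
clock: 53.2
tool_pos: [0.6019, -0.1026, 0.2666]
tool_rot: [2.221, 2.221, 0.001]
ft_force: [1.3, 0.5, -2.1]
gripper_width: 0.753
grasp_force: 45.6
```

Emit:
play_rows(rows="-0.9 0.27 0 0 0 0 60;-0.9 0.1 0 0 0 0 60;0 0 0 0 0 0 60;0 0 0 0 0 0 60;0 0 0 0 0 0 60")

```text
clock: 53.62
tool_pos: [0.6128, -0.155, 0.2662]
tool_rot: [-2.222, -2.221, -0.0]
ft_force: [-0.0, 0.0, -2.7]
gripper_width: 0.752
grasp_force: 45.6
```

```bash
python3 - <<'E'
from h import *
t=observe()["tool_pos"];print(t);C=cam("wrist"); bore(C,t[2]+.0264,(225,335,235,335))
tray("wrist",(.612,-.155),C); top("wrist",(.612,-.155),.107,r=.04,C=C)
for n in("scene","side"): tray(n,(.611,-.155))
E
```

```text
[ 0.61279253 -0.15495079  0.2661601 ]
bore px [279.  282.3] xy [ 0.6137 -0.1545] diam 0.0299
wrist tray [ 0.6125 -0.155 ] [0.1197 0.1199] 16.4
wrist n 1219 ext [ 0.6131 -0.1517] enc [ 0.6133 -0.1556] diam 0.0445 medz 0.1082 units x,y from tcp [0.09 0.01]
scene tray [ 0.6152 -0.1456] [0.1217 0.1232] 16.1
side tray [ 0.603  -0.1598] [0.1311 0.1205] 16.9
```

Emit:
play_rows(rows="-0.015 -0.03 0.7 0 0 0 60;0 0 1 0 0 0 60;0 0 1 0 0 0 60;0 0 1 0 0 0 60;0 0 0.6 0 0 0 60")

```text
clock: 54.18
tool_pos: [0.6113, -0.1545, 0.1342]
tool_rot: [-2.218, -2.221, 0.002]
ft_force: [-0.1, -0.6, -2.5]
gripper_width: 0.754
grasp_force: 45.5
```

Emit:
play_rows(rows="0 0 0.4 0 0 0 60;0 0 0.15 0 0 0 60;0 0 0.07 0 0 0 60;0 0 0 0 0 0 60;0 0 0 0 0 0 60")

```text
clock: 54.6
tool_pos: [0.6128, -0.1559, 0.1195]
tool_rot: [2.22, 2.22, 0.001]
ft_force: [0.6, 0.3, -2.4]
gripper_width: 0.751
grasp_force: 45.5
```

Emit:
play_rows(rows="0 0 0.02 0 0 0 60;0 0 0 0 0 0 60;0 0 0 0 0 0 60")

```text
clock: 54.85
tool_pos: [0.6124, -0.1559, 0.1182]
tool_rot: [2.221, 2.221, 0.001]
ft_force: [0.5, 0.1, -2.4]
gripper_width: 0.756
grasp_force: 45.5
```

Emit:
play_rows(rows="0.015 -0.015 0.02 0 0 0 60;0 0 0.02 0 0 0 60;0 0 0 0 0 0 60")

```text
clock: 55.1
tool_pos: [0.6119, -0.1554, 0.1167]
tool_rot: [2.221, 2.221, 0.0]
ft_force: [0.5, 1.3, 0.3]
gripper_width: 0.755
grasp_force: 45.8
```

Emit:
play_rows(rows="0 0 0 0 0 0 66;0 0 0 0 0 0 72;0 0 0 0 0 0 80;0 0 0 0 0 0 85;0 0 0 0 0 0 85")

```text
clock: 55.52
tool_pos: [0.6119, -0.1554, 0.1165]
tool_rot: [2.221, 2.221, 0.0]
ft_force: [-0.3, -0.2, -0.6]
gripper_width: 0.994
grasp_force: 0.0
```

Emit:
play_rows(rows="0 0 -0.2 0 0 0 85;0 0 -0.8 0 0 0 85;0 0 -1 0 0 0 85;0 0 -1 0 0 0 85;0 0 -1 0 0 0 85")

```text
clock: 55.93
tool_pos: [0.6116, -0.1553, 0.2382]
tool_rot: [2.221, 2.221, 0.0]
ft_force: [0.8, -0.7, 0.8]
gripper_width: 0.996
grasp_force: 0.0
```

Emit:
play_rows(rows="0 0 -0.8 0 0 0 85;0 0 -0.2 0 0 0 85;0 0 0 0 0 0 85;0 0 0 0 0 0 85")

```text
clock: 56.27
tool_pos: [0.6115, -0.1553, 0.2659]
tool_rot: [-2.221, -2.221, 0.0]
ft_force: [-0.4, 0.6, -0.5]
gripper_width: 0.994
grasp_force: 0.0
```

```bash
python3 - <<'E'
from h import *
t=observe()["tool_pos"];print(t);C=cam("wrist"); top("wrist",(.612,-.155),.141,r=.06,C=C); tray("wrist",(.612,-.155),C); top("wrist",(.4935,-.005),.141,r=.06,C=C)
for n in ("scene","side"):
    C=cam(n); cv2.imwrite(f"pics/{n}9.png",C[0]["image"]); top(n,(.612,-.155),.14,r=.06,C=C); top(n,(.4935,-.003),.14,r=.06,C=C)
E
```

```text
[ 0.61148712 -0.15525276  0.26593636]
wrist n 3803 ext [ 0.613  -0.1553] enc [ 0.613  -0.1559] diam 0.0664 medz 0.1422 units x,y from tcp [-0.    0.06]
wrist tray [ 0.6126 -0.1548] [0.1198 0.1194] 16.6
wrist n 4688 ext [ 0.4956 -0.0145] enc [ 0.495  -0.0053] diam 0.0674 medz 0.1419 units x,y from tcp [ 4.69 -3.86]
scene n 326 ext [ 0.6128 -0.1521] enc [ 0.6122 -0.1539] diam 0.0686 medz 0.141 units x,y from tcp [0.1  0.05]
scene n 359 ext [ 0.4942 -0.0027] enc [ 0.4944 -0.0031] diam 0.0701 medz 0.1413 units x,y from tcp [ 5.08 -3.91]
side n 673 ext [ 0.6106 -0.1568] enc [ 0.6111 -0.1568] diam 0.0688 medz 0.1389 units x,y from tcp [-0.05 -0.03]
side n 628 ext [ 0.4927 -0.0061] enc [ 0.4921 -0.0044] diam 0.0709 medz 0.1389 units x,y from tcp [ 4.97 -3.96]
```

View pics/side9.png

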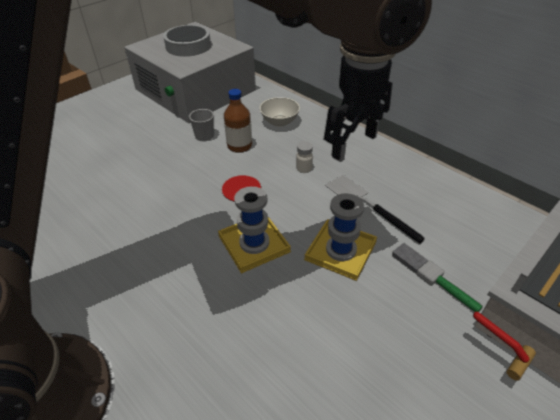

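The side view shows both four-die stacks straight and centred in their trays, at (253,220) and (344,228). No dies are left on the table, the other utensils are where they were, and the gripper is clear, so I hand in.

```bash
python3 -c "
from plant import *
print(job_done())"
```

```text
the job is handed in; nothing more can be done
None
```

All eight dies are stacked four per tray, alternating crown up and crown down and straight to about 1 mm; none were left over for the mat, and the job was handed in at about 56 s.

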